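Slide the sauce bottle back into its rack bay

TASK

The tall brown sauce bottle has been left out on the counter: gently push it with the fingertips, low down so that it slides upright and never tips, into the empty bay of the wire rack (the one with the round red mat) until it stands at the back of the bay. Do not grip, squeeze or lift it, and leave the seasoning pots, the squeeze bottle and the bowl where they stand.

Things in the scene. Friction and masses are not known exactly. Their poses are not given: they have to be found in the camera images.
- bottle: Sauce bottle, round, dark brown, cream label, gold cap; 240 mm tall, straight body 60 mm in diameter up to 150 mm, then shoulder, neck and a 36 mm cap. Closed, about 0.55 kg. Origin at the centre of its underside, z up its axis; yaw has no meaning. Loose on the smooth counter (friction about 0.6: a push higher than about 40 mm above the counter may tip it).
- rack: Rack of 6 mm wire, fixed, no floor, open front. Origin at counter level in the middle of the back wires; +x to the back, -x out of the front, y along the row. Back wires along x = 0 (heights 3, 35, 85 mm). Four dividers (loops 75 mm deep, 88 mm tall) at y = -142.5, -47.5, 47.5, 142.5 mm make three bays 89 mm clear. The bottle touches the back wires when its axis is at x = -33 mm.
- mat: The bottle's place: a round red drip mat, 74 mm in diameter and 1 mm thin, lying fixed in the empty bay (any of the three), centred between its dividers and 40 mm in front of the back wires. It does not hinder sliding. Origin at its centre on the counter; axes parallel to the rack's: +x to the back of the bay, -x out of its open front.
- pot_blue: Seasoning pot with blue lid standing loose in another bay: 70 mm deep, 80 mm wide, 92 mm tall (99 mm with its hinge), 0.45 kg; a small thumb tab stands 9 mm out in front. Origin at the centre of its underside, -x is its front.
- pot_brown: The same kind of pot with a dark brown lid, in the remaining bay.
- squeeze: Yellow squeeze bottle with orange nozzle, loose, 54 mm in diameter, 198 mm tall. Origin at the centre of its underside.
- bowl: Steel mixing bowl, loose, 140 mm across the rim, 62 mm tall. Origin at the centre of its underside.
Not all that is in view belongs to the job. Of the things like the bottle, leave any that is blue or purple; of the rest the larger one is meant.

How it is judged:
By the outcome, as a careful person would: the job done as asked, in the order asked, and still so for the second after the job is handed in, with the robot touching nothing.
It also fails if it takes over 72 s, if anything falls off the work surface, if the arm or the gripper's body presses on something with over 40 N, if the wrist force passes 120 N, or if a joint passes its speed limit or range.

ROBOT

A 6-joint arm with a two-finger parallel gripper is mounted at the origin on the work surface. World frame = base frame: x ahead of the robot, y to its left, z up, the work surface at z = 0. Lengths are in m, angles in rad, forces in N, time in s.
With the tool pointing down it reaches from about 0.3 to 0.75 m from the base axis. Payload 8.5 kg.
Tool frame: the origin (TCP) lies at the very end of the fingers, on their centre line; the grasp point (between the pads) lies r.grasp_offset behind it (r.grasp_offset is the distance from the TCP to the grasp point, in m); z points along the fingers, y is the direction in which the jaws open and shut (so a half turn about z gives the same grasp; the last joint's range is limited). The gripper opens to 85 mm and grips with 20 to 120 N. Pads are 22 mm wide; open, the fingers measure 114 mm over their backs; the gripper's body (76 mm by 85 mm) begins 54 mm behind the grasp point. The pads swing forward as they close: fully open they stand 13 mm farther back than shut.
Start: joints at [-1.5, 0.381, 1.297, -0, 1.464, -0.215], TCP at [0.155, -0.528, 0.199] pointing down, gripper open.
Joint ranges: [-3.11, 3.11], [-0.89, 2.33], [0.22, 2.48], [-1.42, 4.56], [0.17, 2.85], [-2.88, 2.88]. Speed limits (rad/s): [2.39, 2.39, 3.14, 3.14, 3.14, 3.14].

INTERFACE

Orientations are given as a unit quaternion [x, y, z, w].
In Python, from workcell import r, vision gives the robot as it stands.
- The arm moves only by the shell command python3 -m jog 'ROWS' [FORCE]. ROWS is JSON, a list of rows, each a list of 3 entries, a list of its own where there are three numbers: the closure, from 0 (fully open) to 1 (shut), then the shift along the tool's x, y, z in cm, then the turn about the tool's z in degrees. A call has 1 to 5 rows; each row shifts and turns the commanded pose from where the row before left it, along the tool's axes as they then stand; what a row does not reach is not made up. A row lasts 1/10 s, in which the tool goes at most 50 mm and 8.59 degrees, less where a joint would pass 70% of its speed; a pose out of reach is approached as far as the arm can. A call is refused whole if a number of a shift passes 5 or a number of a turn 8.59, either way. A call with a gripper value outside its range is refused whole. The fingers move at their own pace and stop on an object; FORCE is the grip in N (left out, the last holds). Time passes only in rows, so rows that do not move let the fingers close. It gives the time, the measured TCP pose, the force and the opening at its end, in the units of the state.
- r.get_state(): the state, without advancing time (a new reading comes with each control period).
- vision.grab_frame(name): name is "side" or "top" or "wrist"; returns a dict with "frame" (480x640x3 uint8, red, green, blue), "z_map" (480x640 float32, m along the optical axis (not along the pixel's ray), 0 where there is no reading), "mtx" (3x3 intrinsics, pixels), "extrinsics" (4x4, takes a point from world to camera coordinates). Camera axes: x right, y up, looking along -z (the intrinsics and any distortion apply to the point x, -y, -z); pixel columns grow to the right and rows downward; lengths in m; the calibration is good to about 2 mm. A picture is of the moment at which its call begins.
- r.close_job(): hands the job in, once; it reports no verdict.
The state is a dict: "time": time; "joints": joint angles; "joint_velocities": joint speeds; "joint_torque": joint torques, N m; "position": TCP position; "tool_rot": TCP orientation; "force": force on the tool from outside, world axes, zero at the start; "wrist_torque": the same for the moment, N m; "finger_gap": finger opening in m.
Only numpy, scipy, OpenCV 4.12 (cv2) and the standard library are available. Lean on these libraries where they do the work, as an engineer would, in place of code of your own. Each camera call takes 0.05 s, during which the arm holds its last target.

## Working session

There is one attempt and no reset: what is moved stays moved. The work goes in short steps, Python scripts to look and compute and a shell command to move; the robot and the scene stay as the last step left them, time stands still between calls to the robot, and variables do not carry over. Pictures are saved under pics/ and viewed, and the job is handed in when it is done.

```bash
mkdir -p pics; python3 - <<'E'
from workcell import r, vision
import cv2, numpy as np
for n in ("top","side"):
    f=vision.grab_frame(n); cv2.imwrite(f"pics/{n}0.png",f["frame"][:,:,::-1]); np.savez(f"pics/{n}0.npz",**f)
    print(n,f["mtx"].tolist(),np.round(f["extrinsics"],3).tolist())
s=r.get_state();print(s,r.grasp_offset)
E
ls
```

```text
top [[525.040769297098, 0.0, 314.5007011941473], [0.0, 525.040769297098, 242.20141886591003], [0.0, 0.0, 1.0]] [[0.011, -1.0, 0.005, -0.089], [0.994, 0.011, 0.113, -0.558], [-0.113, 0.004, 0.994, -0.984], [0.0, 0.0, 0.0, 1.0]]
side [[541.6670088453578, 0.0, 318.8542318554102], [0.0, 541.6670088453578, 249.1376289004641], [0.0, 0.0, 1.0]] [[0.979, -0.203, -0.001, -0.557], [0.146, 0.701, 0.698, -0.054], [-0.141, -0.684, 0.716, -1.077], [0.0, 0.0, 0.0, 1.0]]
{'time': 0.1, 'joints': array([-1.50030775e+00,  3.81137527e-01,  1.29814891e+00,  7.80570148e-06,
        1.46359237e+00, -2.15292552e-01]), 'joint_velocities': array([-0.00099759, -0.00129869, -0.0015526 ,  0.00024075, -0.00081816,
        0.00081383]), 'joint_torque': array([ 2.98087805e-03, -4.49222338e+01, -2.31656295e+01, -1.91493746e-04,
        3.62409941e-03, -2.56881066e-05]), 'position': array([ 0.15503155, -0.52739165,  0.19848092]), 'tool_rot': array([ 9.89808357e-01,  1.42404367e-01,  5.03893018e-05, -6.41110253e-04]), 'force': array([0.7650585 , 0.26952789, 0.50524329]), 'wrist_torque': array([-0.01016877,  0.02521032, -0.03368293]), 'finger_gap': 0.08548001531730734} 0.0187
pics
```

View pics/top0.png

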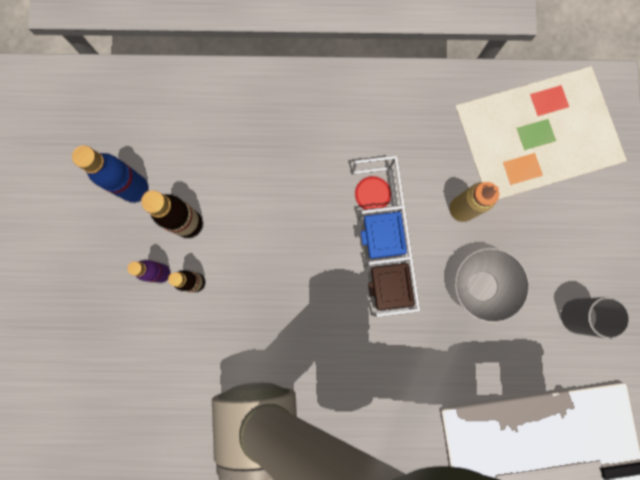

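View pics/side0.png

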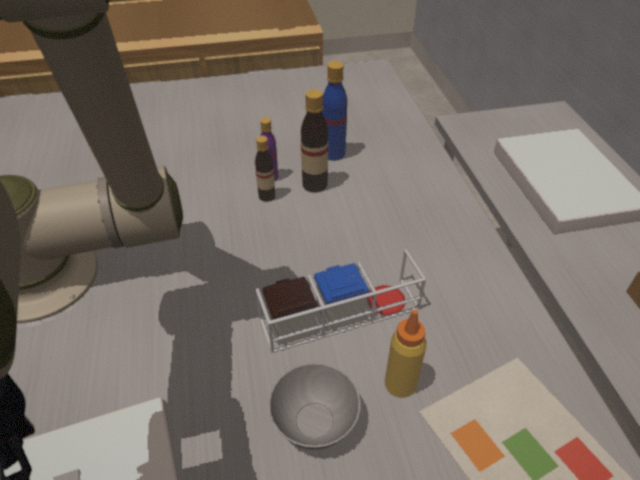

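```bash
cat > h.py <<'E'
import numpy as np, cv2
def cloud(f):
    z=f["z_map"];K=f["mtx"];v,u=np.mgrid[:480,:640]
    P=np.stack([(u-K[0,2])/K[0,0]*z,-(v-K[1,2])/K[1,1]*z,-z],-1)
    E=f["extrinsics"];W=(P-E[:3,3])@E[:3,:3]
    W[z==0]=np.nan
    return W
def proj(f,X):
    c=f["extrinsics"][:3,:3]@np.array(X)+f["extrinsics"][:3,3];K=f["mtx"]
    return K[0,2]+K[0,0]*c[0]/-c[2],K[1,2]-K[1,1]*c[1]/-c[2]
E
python3 - <<'E'
from h import *
for n in("top","side"):
    f=np.load(f"pics/{n}0.npz");W=cloud(f);im=f["frame"].astype(int);R,G,B=im[...,0],im[...,1],im[...,2]
    red=(R>170)&(G<80)&(B<80)&(W[...,2]<.02)&(W[...,1]>-.25)
    print(n,"mat",red.sum(),[np.round((np.nanmin(W[red],0)+np.nanmax(W[red],0))/2,4),np.ptp(W[red],0).round(3)])
    z=W[...,2]
    m=((z>.02)&(W[...,1]>.1)&(W[...,0]>.2)).astype(np.uint8)
    k,l,st,_=cv2.connectedComponentsWithStats(m)
    for i in range(1,k):
        if st[i,4]<40: continue
        p=W[l==i];t=p[p[:,2]>p[:,2].max()-.012];print(st[i],"top",p[:,2].max().round(3),((t.min(0)+t.max(0))/2).round(4),np.ptp(t,0).round(3),"low xy",[ (p[(p[:,2]>a)&(p[:,2]<a+.03)][:,:2].min(0).round(3),p[(p[:,2]>a)&(p[:,2]<a+.03)][:,:2].max(0).round(3)) for a in(.03,.1)])
    for nm,m in(("blue",(B>150)&(R<80)&(z>.07)&(z<.12)&(W[...,1]<.1)),("brown",(R<75)&(G<50)&(z>.07)&(z<.12)&(W[...,1]<.1)&(W[...,1]>-.3)&(W[...,0]>.3))):
        if m.sum()<20: continue
        v,u=np.where(m); print(nm,m.sum(),W[m].mean(0).round(4),cv2.minAreaRect(np.float32(W[m][:,:2])))
    if n=="top":
        # wires: bright points at height >.06 near rack
        m=(z>.03)&(z<.1)&(W[...,1]<.05)&(W[...,1]>-.25)&(W[...,0]>.35)&(im.min(-1)>150)
        print(m.sum(),cv2.minAreaRect(np.float32(W[m][:,:2])))
    c=f["frame"][130:340,320:440] if n=="top" else f["frame"][230:360,240:440]
    s=5 if n=="side" else 4
    s=4 if n=="side" else 2.8
    cv2.imwrite(f"pics/{n}0c.png",cv2.resize(c,None,fx=s,fy=s,interpolation=2)[:,:,::-1])
E
```

```text
top mat 190 [array([ 0.6647, -0.1984,  0.0023]), array([0.064, 0.067, 0.011])]
[  72  146  130   92 4066] top 0.245 [0.6311 0.2252 0.2389] [0.105 0.147 0.012] low xy [(array([0.566, 0.14 ]), array([0.689, 0.288])), (array([0.566, 0.139]), array([0.691, 0.293]))]
[127 260  42  23 723] top 0.162 [0.4972 0.2207 0.1561] [0.023 0.024 0.012] low xy [(array([0.478, 0.2  ]), array([0.516, 0.217])), (array([0.478, 0.201]), array([0.516, 0.234]))]
[168 270  36  23 627] top 0.163 [0.4794 0.1513 0.1578] [0.022 0.024 0.011] low xy [(array([0.46 , 0.131]), array([0.498, 0.152])), (array([0.461, 0.131]), array([0.499, 0.167]))]
blue 1509 [ 0.5672 -0.2087  0.0939] ((0.5671954154968262, -0.205937922000885), (0.07689079642295837, 0.07549836486577988), 8.034820556640625)
brown 251 [ 0.4751 -0.2217  0.0934] ((0.4740445017814636, -0.21824142336845398), (0.06878767162561417, 0.07368704676628113), 7.36306095123291)
771 ((0.568787157535553, -0.2145753800868988), (0.29172274470329285, 0.08008447289466858), 7.752902030944824)Traceback (most recent call last):
  File "<stdin>", line 5, in <module>
    res = np.fmin.reduce(a, axis=axis, out=out, **kwargs)
ValueError: zero-size array to reduction operation fmin which has no identity
```

View pics/top0c.png

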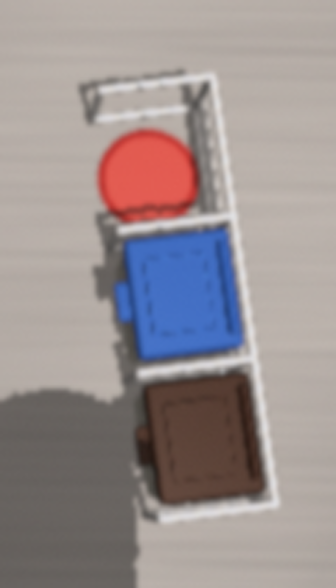

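```bash
python3 - <<'E'
from h import *
f=np.load("pics/top0.npz");W=cloud(f)
def ray(f,u,v,z):
    K=f["mtx"];E=f["extrinsics"];d=E[:3,:3].T@np.array([(u-K[0,2])/K[0,0],-(v-K[1,2])/K[1,1],-1]);c=-E[:3,:3].T@E[:3,3]
    return c+d*(z-c[2])/d[2]
print("mat",ray(f,372.9,193.9,.001))
z=W[...,2]
m=((z>.225)&(W[...,1]>.1)&(W[...,0]>.2)).astype(np.uint8)
k,l,st,_=cv2.connectedComponentsWithStats(m)
for i in range(1,k):
    if st[i,4]<40: continue
    p=W[l==i];print(st[i],np.median(p,0),(p.min(0)+p.max(0))/2,np.ptp(p,0))
g=np.load("pics/side0.npz");V=cloud(g)
print(np.isfinite(V).sum(), V[170,315],V[150,315],V[186,315],V[110,315],V[300,385])
a,b=np.s_[40:210],np.s_[230:370]
p=V[a,b].reshape(-1,3)
for lo in (.02,.06,.1):
    q=p[(p[:,2]>lo)&(p[:,2]<lo+.04)];q=q[(q[:,1]>.1)]
    import numpy as _
    print(lo,[ (x0,) for x0 in []],len(q))
# circle fit to brown bottle body from side: mask cols 303-328
q=V[125:188,300:330].reshape(-1,3);q=q[(q[:,2]>.01)&(q[:,2]<.15)]
q=q[np.linalg.norm(q[:,:2]-np.median(q[:,:2],0),axis=1)<.045]
from scipy.optimize import least_squares
s=least_squares(lambda c:np.hypot(q[:,0]-c[0],q[:,1]-c[1])-.03,[q[:,0].mean(),q[:,1].mean()+.02],loss="soft_l1",f_scale=.003)
print("side fit",s.x,np.abs(s.fun).mean(),len(q))
c=g["frame"][230:360,240:440];cv2.imwrite("pics/side0c.png",cv2.resize(c,None,fx=4,fy=4,interpolation=2)[:,:,::-1])
for n,ff in(("top",f),("side",g)):
  for P in((.5947,.168,0),(.665,-.199,0)): print(n,P,proj(ff,P))
E
```

```text
mat [ 0.66197588 -0.19942754  0.001     ]
[ 72 146  27  24 485] [0.66487608 0.27848014 0.24017085] [0.66626954 0.28059673 0.23503852] [0.03470641 0.03600357 0.01975921]
[141 191  26  24 463] [0.59495777 0.16781238 0.24006726] [0.59572502 0.16956207 0.23475127] [0.03454186 0.03573242 0.01840673]
917970 [0.58936622 0.1399402  0.06638585] [0.59034722 0.14319509 0.11778943] [0.58924521 0.14078496 0.02007259] [0.59330646 0.15501463 0.20866794] [ 0.65763535 -0.1968176  -0.0022542 ]
0.02 [] 886
0.06 [] 1032
0.1 [] 1208
side fit [0.59294125 0.17100007] 0.0011981465536364153 1342
top (0.5947, 0.168, 0) (np.float64(189.35735712289068), np.float64(224.94184499496197))
top (0.665, -0.199, 0) (np.float64(372.6280946318425), np.float64(192.52592226828884))
side (0.5947, 0.168, 0) (np.float64(315.03533605883905), np.float64(185.18788688887798))
side (0.665, -0.199, 0) (np.float64(389.137195253683), np.float64(299.51564067562344))
```

```bash
python3 -c "
import cv2;c=cv2.imread('pics/top0.png')[120:310,60:230];cv2.imwrite('pics/top0b.png',cv2.resize(c,None,fx=3,fy=3,interpolation=2))"
```

```text
(no output)
```

View pics/top0b.png

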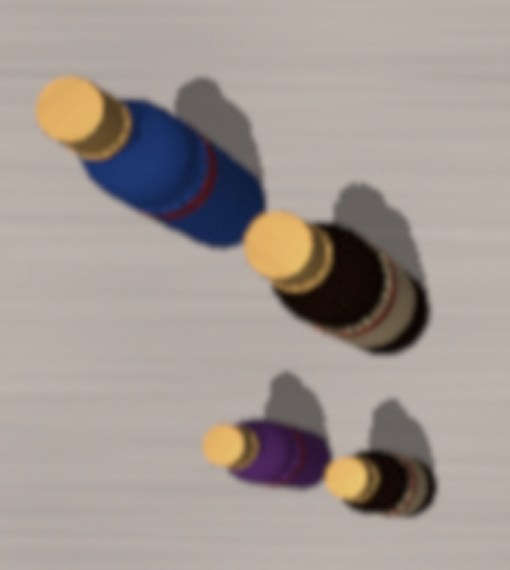

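```bash
python3 -m jog '[[0,[0,0,-5],0],[0,[0,0,-4.5],4.3],[0,[0,0,-4.5],4.27],[0,[2,-3,0],0],[0,[2.8,-4,0],0]]'
```

```text
time: 0.6
position: [0.1928, -0.4523, 0.339]
tool_rot: [0.998, 0.067, 0.0, 0.0]
force: [0.6, -0.4, 0.3]
finger_gap: 0.0854
```

```bash
python3 -m jog '[[0,[2.8,-4,0],0],[0,[2.8,-4,0],0],[0,[2.8,-4,0],0],[0,[2.8,-4,0],0],[0,[2.8,-4,0],0]]'; python3 -m jog '[[0,[2.8,-4,0],0],[0,[2.8,-4,0],0],[0,[2.8,-4,0],0],[0,[2.8,-4,0],0],[0,[2.8,-4,0],0]]';
```

```text
time: 1.1
position: [0.305, -0.2327, 0.3389]
tool_rot: [0.998, 0.068, -0.0, -0.0]
force: [1.2, 0.4, 0.6]
finger_gap: 0.0849
time: 1.6
position: [0.4165, -0.0153, 0.339]
tool_rot: [0.998, 0.068, -0.0, 0.0]
force: [-0.1, -1.6, 0.3]
finger_gap: 0.0851
```

```bash
python3 - <<'E'
from workcell import r, vision
from h import *
for n in ("top","side","wrist"):
    f=vision.grab_frame(n); cv2.imwrite(f"pics/{n}1.png",f["frame"][:,:,::-1]); np.savez(f"pics/{n}1.npz",**f)
print(r.get_state()["position"],r.get_state()["joints"])
c=np.hstack([cv2.imread(f"pics/{n}1.png") for n in("side","wrist")]);cv2.imwrite("pics/sw1.png",cv2.resize(c,(800,300),interpolation=3))
E
```

```text
[ 0.41652736 -0.01509441  0.3385883 ] [-3.22046530e-01  6.80830625e-02  1.32006002e+00  5.63940247e-05
  1.75455889e+00  1.10673276e+00]
```

View pics/side1.png

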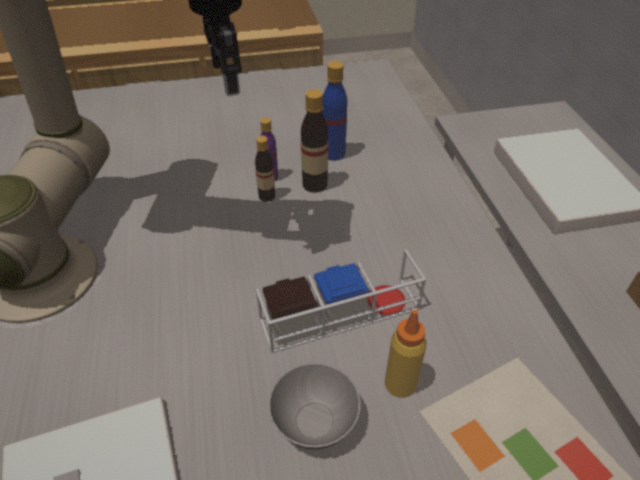

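View pics/wrist1.png

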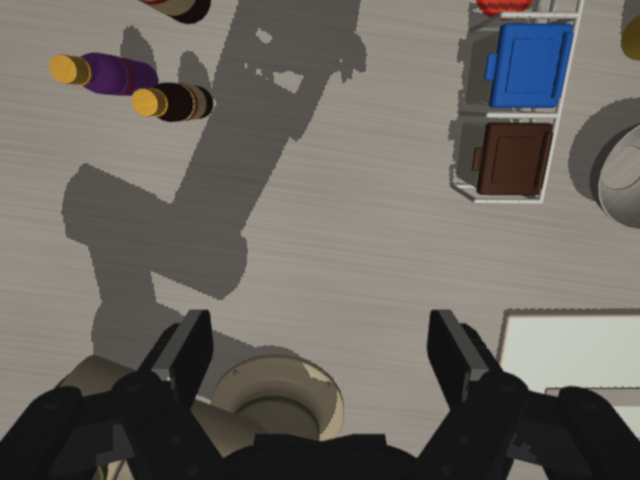

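```bash
python3 - <<'E'
from h import *
from scipy.spatial.transform import Rotation as Ro
f=np.load("pics/wrist1.npz");W=cloud(f);im=f["frame"].astype(int)
p0=np.array([0.41652736,-0.01509441,0.3385883]);R=Ro.from_quat([.9977,.0680,0,0]).as_matrix()
E=f["extrinsics"];c=-E[:3,:3].T@E[:3,3];print("cam in tool",((c-p0)@R).round(3), "zaxis",(-E[2,:3]@R).round(2))
T=(W-p0)@R
m=np.isfinite(T[...,0])&(T[...,2]<.03)&(np.abs(T[...,1])<.15)&(np.abs(T[...,0])<.1)
q=T[m]
for lo in np.arange(-.16,.03,.01):
    s=q[(q[:,2]>=lo)&(q[:,2]<lo+.01)]
    if len(s): print(round(lo,3),len(s),"x",s[:,0].min().round(3),s[:,0].max().round(3),"y",s[:,1].min().round(4),s[:,1].max().round(4),"inner",s[s[:,1]>0][:,1].min().round(3) if (s[:,1]>0).any() else None)
g=np.load("pics/side1.npz");T=(cloud(g)-p0)@R
m=np.isfinite(T[...,0])&(T[...,2]<.03)&(np.abs(T[...,1])<.15)&(np.abs(T[...,0])<.15);q=T[m];print("side")
for lo in np.arange(-.26,.03,.01):
    s=q[(q[:,2]>=lo)&(q[:,2]<lo+.01)]
    if len(s): print(round(lo,3),len(s),"x",s[:,0].min().round(3),s[:,0].max().round(3),"y",s[:,1].min().round(4),s[:,1].max().round(4))
c=g["frame"][0:110,180:260];cv2.imwrite("pics/side1c.png",cv2.resize(c,None,fx=5,fy=5,interpolation=2)[:,:,::-1])
E
```

```text
cam in tool [ 0.086 -0.001 -0.174] zaxis [-0.33  0.    0.94]
-0.13 1283 x 0.017 0.022 y -0.0329 0.0322 inner 0.014
-0.12 15425 x 0.004 0.021 y -0.0713 0.0705 inner 0.0
-0.11 12503 x -0.009 0.02 y -0.0746 0.074 inner 0.0
-0.1 12172 x -0.012 0.017 y -0.0752 0.0748 inner 0.036
-0.09 2531 x -0.002 0.016 y -0.0715 0.0693 inner 0.042
-0.08 2672 x -0.011 0.014 y -0.057 0.0561 inner 0.042
-0.07 2309 x -0.01 0.014 y -0.057 0.0563 inner 0.042
-0.06 1819 x -0.01 0.014 y -0.0568 0.0561 inner 0.042
-0.05 461 x -0.01 0.013 y -0.0496 0.0489 inner 0.042
side
-0.19 35 x -0.027 0.007 y 0.0225 0.0359
-0.18 330 x -0.037 0.032 y -0.0017 0.0373
-0.17 369 x -0.037 0.036 y -0.0047 0.0359
-0.16 143 x -0.033 0.028 y 0.0084 0.0376
-0.15 330 x -0.016 0.015 y -0.0147 0.0667
-0.14 317 x -0.019 0.02 y -0.0352 0.0681
-0.13 220 x -0.019 0.013 y -0.07 0.0695
-0.12 175 x -0.017 0.013 y -0.071 0.0702
-0.11 160 x -0.017 0.013 y -0.0766 0.0719
-0.1 179 x -0.015 0.014 y -0.0757 0.0726
-0.09 37 x -0.013 0.007 y -0.0587 0.0657
-0.08 116 x -0.011 0.011 y -0.0543 0.054
-0.07 119 x -0.011 0.012 y -0.0524 0.0551
-0.06 127 x -0.011 0.012 y -0.0544 0.054
-0.05 62 x -0.01 0.012 y -0.0507 0.0466
```

View pics/side1c.png

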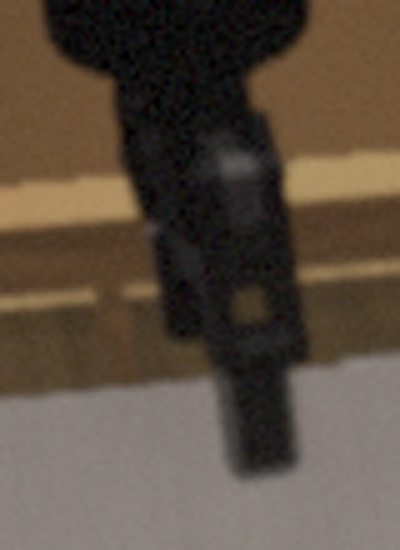

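```bash
python3 - <<'E'
from h import *
from workcell import r
g=np.load("pics/side1.npz");w=np.load("pics/wrist1.npz")
a=np.array([.1357,-.9907,0]);p=np.array([0.4165,-0.0151,0.3386])
for f in(g,w):
  for s in(1,-1):
    for dz in(0,.013,.03,.045): print(s,dz,np.round(proj(f,p+s*.05*a+[0,0,dz]),1))
W=cloud(g);print(W[85,232],W[92,232],W[70,230])
print({k:getattr(r,k) for k in dir(r) if not k.startswith('_') and not callable(getattr(r,k))})
E
```

```text
1 0 [236.  122.3]
1 0.013 [235.1 115.1]
1 0.03 [233.9 105.3]
1 0.045 [232.7  96.5]
-1 0 [222.2  91.6]
-1 0.013 [221.3  84.5]
-1 0.03 [219.9  75.1]
-1 0.045 [218.7  66.6]
1 0 [418.6 282.4]
1 0.013 [425.3 294.7]
1 0.03 [435.5 313.5]
1 0.045 [446.3 333.4]
-1 0 [221.9 280.8]
-1 0.013 [215.2 292.9]
-1 0.03 [204.9 311.6]
-1 0.045 [194.1 331.4]
[ 0.42431005 -0.06612816  0.40330226] [ 0.42302518 -0.06534196  0.39155861] [ 0.42363674 -0.08370438  0.43607937]
{'grasp_offset': 0.0187}
```

```bash
python3 -m jog '[[0,[0,0,5],0],[0,[0,0,5],0],[0,[0,0,5],0],[0,[0,0,5],0],[0,[0,0,4],0]]';python3 -m jog '[[0,[0,0,3],0],[0,[0,0,0],0]]'
cat > look.py <<'E'
import sys
from workcell import r, vision
from h import *
t=sys.argv[1]
for n in sys.argv[2:]:
    f=vision.grab_frame(n); cv2.imwrite(f"pics/{n}{t}.png",f["frame"][:,:,::-1]); np.savez(f"pics/{n}{t}.npz",**f)
s=r.get_state();print(s["position"],s["joints"],s["time"])
E
python3 look.py 2 side wrist top; python3 - <<'E'
from h import *
from scipy.spatial.transform import Rotation as Ro
from workcell import r
s=r.get_state();R=Ro.from_quat(s["tool_rot"]).as_matrix();p=s["position"]
for n in("side","wrist"):
    f=np.load(f"pics/{n}2.npz");W=cloud(f);T=(W-p)@R
    m=np.isfinite(T[...,0])&(W[...,2]>.008)&(np.abs(T[...,1])<.1)&(np.abs(T[...,0])<.1);q=np.c_[T[m],W[m][:,2]];print(n)
    for lo in np.arange(0,.24,.01):
        k=q[(q[:,3]>=lo)&(q[:,3]<lo+.01)]
        if len(k)>5: print("worldz",round(lo,3),len(k),"x",k[:,0].min().round(3),k[:,0].max().round(3),"y",k[:,1].min().round(4),k[:,1].max().round(4))
f=cv2.imread("pics/side2.png")[60:260,140:340];cv2.imwrite("pics/side2c.png",cv2.resize(f,None,fx=3,fy=3,interpolation=2))
E
```

```text
time: 2.25
position: [0.4148, -0.0185, 0.0969]
tool_rot: [0.998, 0.067, -0.001, -0.0]
force: [1.8, 0.3, -0.8]
finger_gap: 0.0847
time: 2.45
position: [0.4138, -0.018, 0.0664]
tool_rot: [0.998, 0.067, -0.003, -0.001]
force: [0.5, 0.2, -0.2]
finger_gap: 0.0854
[ 0.41691697 -0.01839026  0.07036068] [-3.29443547e-01  3.13707477e-01  1.84738347e+00 -9.04179567e-05
  9.78440041e-01  1.10625860e+00] 2.6
side
worldz 0.11 33 x -0.015 0.005 y -0.0458 0.0554
worldz 0.12 55 x -0.015 0.006 y -0.0461 0.058
worldz 0.13 57 x -0.015 0.007 y -0.0468 0.0591
worldz 0.15 20 x -0.018 0.009 y 0.0424 0.0756
worldz 0.16 121 x -0.02 0.009 y -0.0307 0.077
worldz 0.17 70 x -0.021 0.008 y -0.0341 0.0759
worldz 0.18 110 x -0.023 0.014 y -0.0217 0.0743
worldz 0.19 147 x -0.023 0.016 y -0.0119 0.0734
worldz 0.2 166 x -0.023 0.016 y 0.0095 0.0722
worldz 0.21 173 x -0.016 0.01 y 0.0265 0.0705
worldz 0.22 91 x -0.04 0.029 y 0.0077 0.0407
worldz 0.23 192 x -0.041 0.03 y 0.0029 0.0404
wrist
worldz 0.11 690 x -0.012 0.011 y -0.0528 0.0559
worldz 0.12 1926 x -0.012 0.011 y -0.0548 0.0581
worldz 0.13 2391 x -0.012 0.011 y -0.0551 0.0582
worldz 0.14 2597 x -0.013 0.012 y -0.0548 0.0585
worldz 0.15 3038 x -0.003 0.014 y -0.0712 0.0739
worldz 0.16 14026 x -0.013 0.016 y -0.0731 0.0763
worldz 0.17 12700 x -0.009 0.018 y -0.072 0.0755
worldz 0.18 13585 x 0.004 0.019 y -0.0681 0.0716
worldz 0.19 233 x 0.017 0.02 y -0.0292 0.0331
```

View pics/side2c.png

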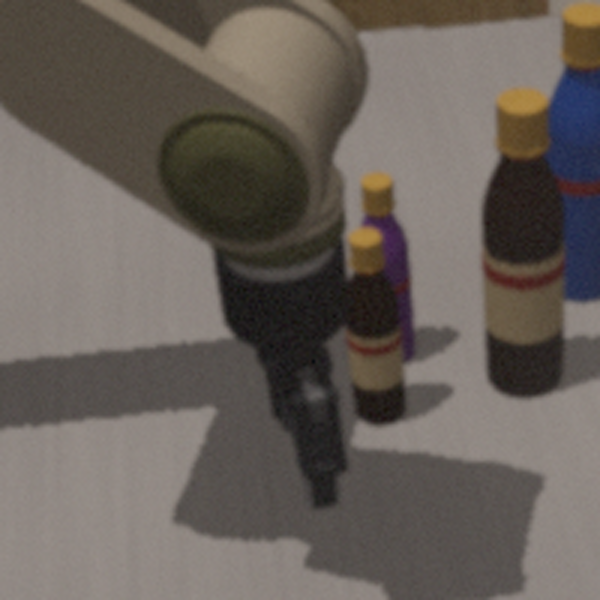

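View pics/wrist2.png

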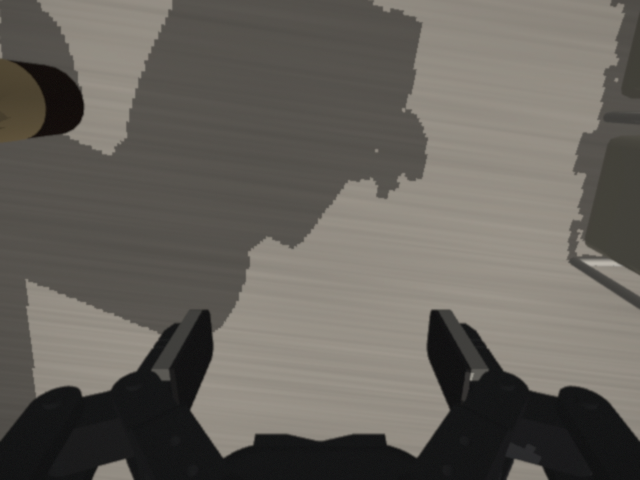

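```bash
python3 -m jog '[[1,[0,0,0],0],[1,[0,0,0],0],[1,[0,0,0],0],[1,[0,0,0],0],[1,[0,0,0],0]]' 20; python3 -m jog '[[1,[0,0,0],0],[1,[0,0,0],0],[1,[0,0,0],0]]'
python3 look.py 3 side wrist; python3 - <<'E'
from h import *
from scipy.spatial.transform import Rotation as Ro
from workcell import r
s=r.get_state();R=Ro.from_quat(s["tool_rot"]).as_matrix();p=s["position"]
for n in("side","wrist"):
    f=np.load(f"pics/{n}3.npz");W=cloud(f);T=(W-p)@R
    if n=="wrist": print("table",np.nanmedian(W[50:250,250:500,2]))
    m=np.isfinite(T[...,0])&(W[...,2]>.008)&(np.abs(T[...,1])<.1)&(np.abs(T[...,0])<.1);q=np.c_[T[m],W[m][:,2]];print(n)
    for lo in np.arange(0,.24,.01):
        k=q[(q[:,3]>=lo)&(q[:,3]<lo+.01)]
        if len(k)>5: print("worldz",round(lo,3),len(k),"x",k[:,0].min().round(3),k[:,0].max().round(3),"y",k[:,1].min().round(4),k[:,1].max().round(4))
f=cv2.imread("pics/side3.png")[60:260,140:340];cv2.imwrite("pics/side3c.png",cv2.resize(f,None,fx=3,fy=3,interpolation=2))
E
```

```text
time: 3.1
position: [0.4162, -0.0175, 0.0692]
tool_rot: [0.998, 0.068, 0.0, 0.0]
force: [0.0, 0.5, 0.2]
finger_gap: 0.0122
time: 3.4
position: [0.4162, -0.0175, 0.069]
tool_rot: [0.998, 0.068, -0.0, -0.0]
force: [0.4, -0.9, 0.3]
finger_gap: 0.0001
[ 0.41619147 -0.01746236  0.0689934 ] [-3.27904419e-01  3.15768904e-01  1.84970733e+00  2.74768750e-05
  9.76209322e-01  1.10662915e+00] 3.5
side
worldz 0.1 27 x -0.013 0.009 y -0.0002 0.0145
worldz 0.11 51 x -0.013 0.009 y -0.0044 0.0165
worldz 0.12 43 x -0.013 0.009 y -0.0057 0.0169
worldz 0.14 22 x -0.015 0.007 y -0.0046 0.0346
worldz 0.15 25 x -0.015 0.01 y 0.0105 0.0396
worldz 0.16 62 x -0.019 0.015 y -0.0096 0.0498
worldz 0.17 60 x -0.019 0.015 y -0.0144 0.0575
worldz 0.18 101 x -0.019 0.015 y 0.0088 0.0642
worldz 0.19 154 x -0.022 0.017 y -0.0152 0.0631
worldz 0.2 128 x -0.021 0.017 y -0.0038 0.0497
worldz 0.21 77 x -0.013 0.009 y 0.021 0.044
worldz 0.22 69 x -0.033 0.021 y 0.0174 0.0407
worldz 0.23 196 x -0.039 0.034 y -0.0005 0.0406
table -0.0006230577829253202
wrist
worldz 0.1 306 x 0.007 0.012 y -0.0108 0.0144
worldz 0.11 931 x 0.006 0.013 y -0.0118 0.0154
worldz 0.12 1127 x 0.007 0.013 y -0.0117 0.0154
worldz 0.13 1431 x -0.011 0.013 y -0.0116 0.0155
worldz 0.14 2999 x -0.012 0.016 y -0.0302 0.0347
worldz 0.15 9799 x -0.012 0.015 y -0.0384 0.0424
worldz 0.16 8451 x -0.011 0.019 y -0.0466 0.0506
worldz 0.17 14415 x -0.008 0.019 y -0.0549 0.059
worldz 0.18 12836 x 0.004 0.02 y -0.0592 0.0637
worldz 0.19 424 x 0.017 0.02 y -0.0166 0.0203
```

View pics/side3c.png

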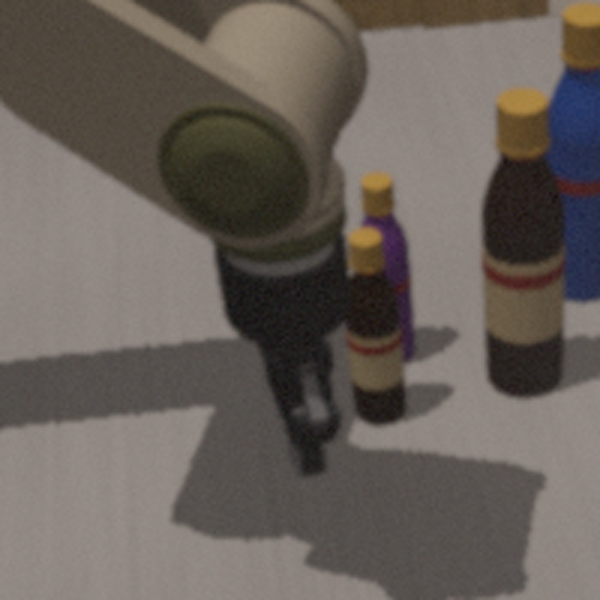

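View pics/wrist3.png

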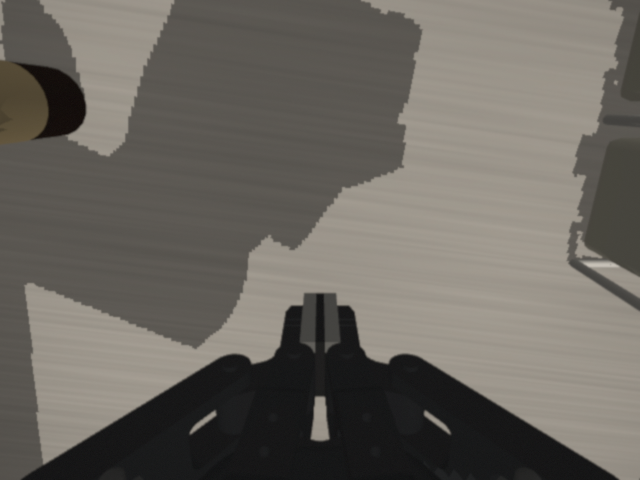

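```bash
python3 - <<'E'
from h import *
from workcell import r
p=r.get_state()["position"]
f=np.load("pics/side3.npz");W=cloud(f)
h=.1
for (u,v) in[(218,117),(200,110),(235,135),(222,140),(225,148),(250,130),(250,100),(240,85),(160,80),(228,162)]:
    print((u,v),(W[v,u]-p*[1,1,0]-[0,0,.1]).round(3))
q=W.reshape(-1,3);q=q[np.isfinite(q[:,0])&(np.hypot(q[:,0]-p[0],q[:,1]-p[1])<.2)&(q[:,2]>.1)]
j=-.33;P=np.array([np.cos(j),np.sin(j)]);L=np.array([-np.sin(j),np.cos(j)])
d=q[:,:2]-p[:2]
for lo in np.arange(.1,.5,.02):
    m=(q[:,2]>=lo)&(q[:,2]<lo+.02)&(np.abs(d@L)<.13)
    m2=m&(np.hypot(*d.T)<.15)
    if m2.sum()>5:print(round(lo-.1,2),m2.sum(),"radial",(d[m2]@P).min().round(3),(d[m2]@P).max().round(3),"lat",(d[m2]@L).min().round(3),(d[m2]@L).max().round(3))
E
```

```text
(218, 117) [-0.019 -0.066  0.263]
(200, 110) [-0.044 -0.057  0.273]
(235, 135) [ 0.002 -0.066  0.228]
(222, 140) [-0.019 -0.058  0.217]
(225, 148) [-0.016 -0.03   0.182]
(250, 130) [ 0.029 -0.025  0.207]
(250, 100) [ 0.034 -0.025  0.262]
(240, 85) [ 0.021 -0.022  0.288]
(160, 80) [-0.094 -0.032  0.314]
(228, 162) [-0.014 -0.036  0.157]
0.0 78 radial -0.013 0.011 lat -0.018 0.0
0.02 48 radial -0.014 0.011 lat -0.019 -0.001
0.04 47 radial -0.015 0.027 lat -0.041 -0.003
0.06 122 radial -0.023 0.034 lat -0.056 0.004
0.08 255 radial -0.026 0.037 lat -0.062 0.004
0.1 205 radial -0.021 0.025 lat -0.047 -0.004
0.12 265 radial -0.035 0.037 lat -0.042 0.006
0.14 407 radial -0.037 0.037 lat -0.042 0.01
0.16 536 radial -0.038 0.036 lat -0.041 0.014
0.18 283 radial -0.031 0.039 lat -0.043 0.009
0.2 251 radial -0.025 0.039 lat -0.063 0.026
0.22 423 radial -0.054 0.04 lat -0.072 0.045
0.24 898 radial -0.08 0.045 lat -0.074 0.057
0.26 1494 radial -0.106 0.045 lat -0.074 0.059
0.28 2765 radial -0.123 0.04 lat -0.072 0.058
0.3 1889 radial -0.137 0.02 lat -0.064 0.06
0.32 1402 radial -0.145 -0.013 lat -0.064 0.058
0.34 1716 radial -0.144 -0.046 lat -0.064 0.058
0.36 994 radial -0.141 -0.067 lat -0.055 0.022
0.38 952 radial -0.141 -0.082 lat -0.055 0.022
```

```bash
python3 -m jog '[[0,[0,0,-5],0],[0,[0,0,-5],0],[0,[0,0,-5],0],[0,[0,0,-5],0],[0,[0,0,-5],-2.76]]'; python3 -m jog '[[0,[0,0,-4.5],0],[0,[2.6,-3.5,0],0],[0,[2.6,-3.5,0],0],[0,[2.6,-3.5,0],0],[0,[2.6,-3.5,0],0]]';python3 -m jog '[[0,[2.6,-3.5,0],0],[0,[2.6,-3.5,0],0],[0,[2.6,-3.5,0],0],[0,[2.6,-3.5,0],0],[0,[0,0,0],0]]';python3 -m jog '[[0,[0,0,0],0]]'
```

```text
time: 4.0
position: [0.4156, -0.0172, 0.3213]
tool_rot: [0.996, 0.092, 0.0, 0.0]
force: [1.3, -0.5, -0.6]
finger_gap: 0.0727
time: 4.5
position: [0.4932, 0.1409, 0.364]
tool_rot: [0.996, 0.092, -0.0, 0.0]
force: [0.1, -1.0, -0.1]
finger_gap: 0.0852
time: 5.0
position: [0.5704, 0.2998, 0.3605]
tool_rot: [0.996, 0.094, -0.002, 0.0]
force: [0.0, -0.5, -0.5]
finger_gap: 0.0853
time: 5.1
position: [0.5695, 0.2965, 0.3628]
tool_rot: [0.996, 0.093, -0.001, 0.0]
force: [-0.8, -1.0, 0.0]
finger_gap: 0.0853
```

```bash
python3 -m jog '[[0,[0,0,4],0],[0,[0,0,4],0],[0,[0,0,4],0],[0,[0,0,4],0],[0,[0,0,4],0]]';python3 -m jog '[[0,[0,0,2],0],[0,[0,0,2],0],[0,[0,0,2],0],[0,[0,0,0],0]]'; python3 look.py 4 side wrist top
```

```text
time: 5.6
position: [0.5689, 0.2945, 0.1638]
tool_rot: [0.996, 0.091, 0.001, -0.0]
force: [1.2, 0.4, 0.9]
finger_gap: 0.0856
time: 6.0
position: [0.5679, 0.2943, 0.1024]
tool_rot: [0.996, 0.091, -0.002, 0.001]
force: [0.3, -0.2, -0.6]
finger_gap: 0.0851
[0.56985585 0.29547184 0.10578751] [ 2.94283783e-01  6.12539314e-01  1.16856365e+00 -6.95680661e-05
  1.35811494e+00  1.68137710e+00] 6.15
```

View pics/side4.png

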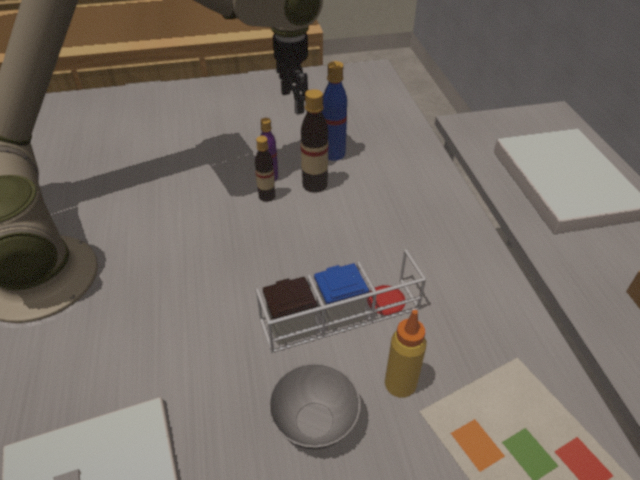

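View pics/wrist4.png

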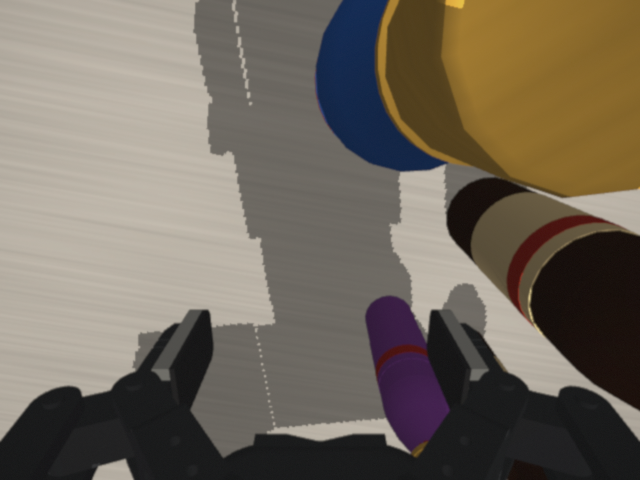

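View pics/top4.png

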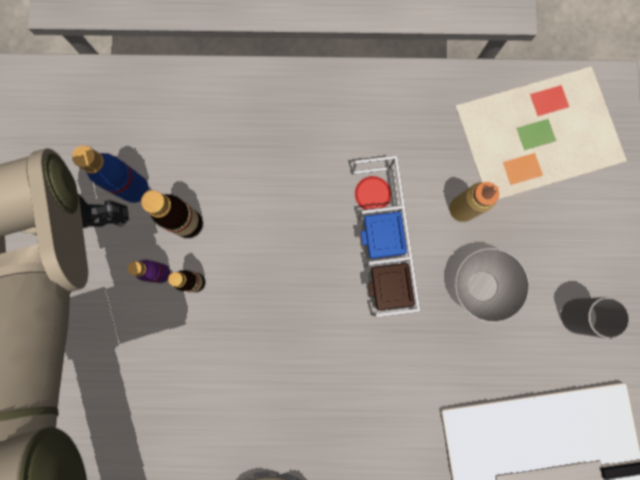

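```bash
python3 -m jog '[[0,[0,0,2.5],0],[0,[0,0,2.5],0],[0,[0,0,2],0],[0,[0,0,0.5],0],[0,[0,0,0],0]]'; python3 -m jog '[[0,[0,0,0.5],0],[0,[0,0,0.5],0],[0,[0,0,0.3],0],[0,[0,0,0],0]]';python3 look.py 5 side wrist top
```

```text
time: 6.65
position: [0.5697, 0.2959, 0.0298]
tool_rot: [0.996, 0.092, 0.0, -0.0]
force: [0.6, 0.0, 0.4]
finger_gap: 0.0851
time: 7.05
position: [0.5692, 0.2959, 0.0158]
tool_rot: [0.996, 0.092, -0.0, 0.0]
force: [-0.8, -0.5, -0.2]
finger_gap: 0.0853
[0.56945879 0.29595231 0.01625898] [2.95150745e-01 7.06558158e-01 1.26806946e+00 3.12761625e-05
 1.16656086e+00 1.68152217e+00] 7.2
```

```bash
cat > prof.py <<'E'
import sys
from h import *
from scipy.spatial.transform import Rotation as Ro
from workcell import r
s=r.get_state();R=Ro.from_quat(s["tool_rot"]).as_matrix();p=s["position"]
f=np.load(f"pics/wrist{sys.argv[1]}.npz");W=cloud(f);T=(W-p)@R;im=f["frame"].max(-1)
m=np.isfinite(T[...,0])&(np.abs(T[...,1])<.1)&(np.abs(T[...,0])<.03)&(im<70);m[:290]=0
q=np.c_[T[m],W[m][:,2]]
for lo in np.arange(0,.1,.01):
    k=q[(q[:,3]>=lo)&(q[:,3]<lo+.01)]
    if len(k)>5: print("worldz",round(lo,3),len(k),"x",k[:,0].min().round(3),k[:,0].max().round(3),"y",k[:,1].min().round(4),k[:,1].max().round(4))
# tip pixel
for v in range(300,330,3): print(v,W[v,200].round(3),W[v,438].round(3))
E
python3 prof.py 5; python3 -c "
import cv2;c=cv2.imread('pics/side5.png')[20:220,220:390];cv2.imwrite('pics/side5c.png',cv2.resize(c,None,fx=3,fy=3,interpolation=2))"
```

```text
worldz 0.03 8 x 0.005 0.006 y 0.098 0.0987
worldz 0.04 182 x 0.003 0.011 y 0.0975 0.1
worldz 0.05 127 x -0.007 0.014 y 0.0969 0.1
worldz 0.06 759 x -0.011 0.012 y -0.0521 0.0567
worldz 0.07 1506 x -0.011 0.013 y -0.0542 0.0581
worldz 0.08 1945 x -0.012 0.012 y -0.0543 0.0579
worldz 0.09 1923 x -0.01 0.013 y -0.0542 0.0581
300 [ 0.537  0.357 -0.001] [0.562 0.225 0.   ]
303 [ 0.534  0.357 -0.001] [ 0.559  0.224 -0.001]
306 [0.534 0.356 0.001] [ 0.557  0.223 -0.001]
309 [0.572 0.341 0.064] [0.589 0.252 0.064]
312 [0.573 0.34  0.067] [0.589 0.253 0.067]
315 [0.574 0.339 0.07 ] [0.589 0.254 0.069]
318 [0.573 0.339 0.07 ] [0.588 0.254 0.07 ]
321 [0.573 0.338 0.072] [0.588 0.254 0.071]
324 [0.572 0.338 0.073] [0.588 0.254 0.073]
327 [0.571 0.338 0.073] [0.586 0.253 0.072]
```

View pics/wrist5.png

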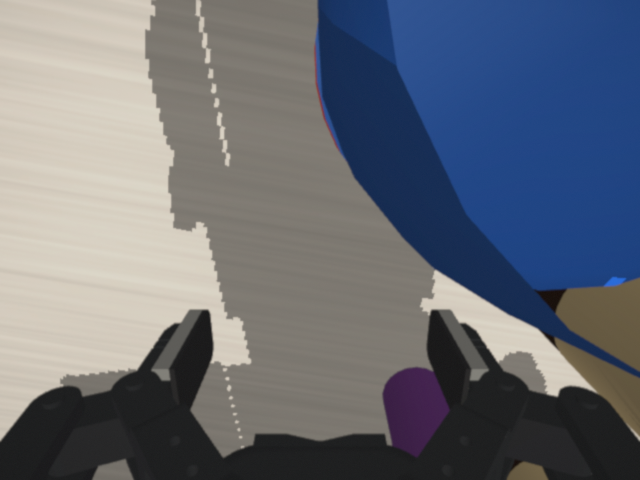

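View pics/side5c.png

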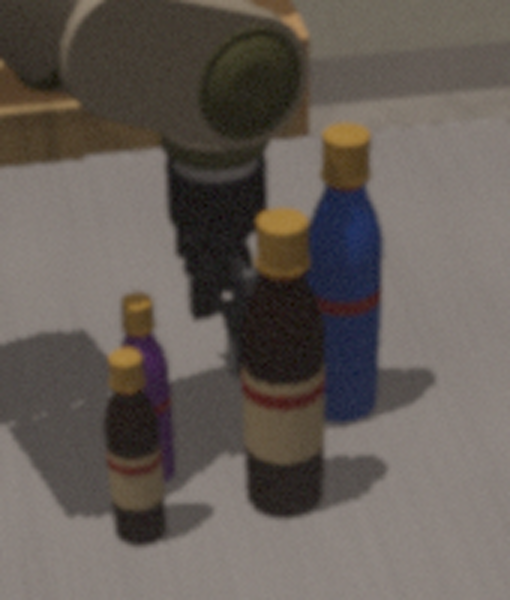

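```bash
python3 -m jog '[[0,[0,0,0.5],0],[0,[0,0,0.5],0],[0,[0,0,0.3],0],[0,[0,0,0],0]]';python3 -m jog '[[0,[0,0,0.4],0],[0,[0,0,0.4],0],[0,[0,0,0],0]]'; python3 -m jog '[[0,[0,0,0.3],0],[0,[0,0,0.3],0],[0,[0,0,0],0]]'
```

```text
time: 7.6
position: [0.569, 0.2958, 0.0023]
tool_rot: [0.996, 0.092, -0.001, 0.0]
force: [-0.7, 0.1, 1.0]
finger_gap: 0.0852
time: 7.9
position: [0.569, 0.2958, -0.0057]
tool_rot: [0.996, 0.092, -0.001, 0.0]
force: [0.5, -0.3, 0.6]
finger_gap: 0.0852
time: 8.2
position: [0.5691, 0.2958, -0.0114]
tool_rot: [0.996, 0.092, -0.0, 0.0]
force: [0.0, 0.1, -0.2]
finger_gap: 0.0858
```

```bash
python3 -m jog '[[0,[0,0,0.2],0],[0,[0,0,0.2],0],[0,[0,0,0],0]]'; python3 -m jog '[[0,[0,0,0.3],0],[0,[0,0,0.3],0],[0,[0,0,0],0]]'
```

```text
time: 8.5
position: [0.5692, 0.2959, -0.0153]
tool_rot: [0.996, 0.092, -0.0, 0.0]
force: [0.5, -0.3, 0.0]
finger_gap: 0.0852
time: 8.8
position: [0.569, 0.2958, -0.0215]
tool_rot: [0.996, 0.092, -0.0, 0.0]
force: [0.4, -0.3, -0.2]
finger_gap: 0.0851
```

```bash
python3 -m jog '[[0,[0,0,0.4],0],[0,[0,0,0.4],0],[0,[0,0,0],0]]'; python3 look.py 6 wrist; python3 prof.py 6
```

```text
time: 9.1
position: [0.5689, 0.2958, -0.0297]
tool_rot: [0.996, 0.092, -0.001, 0.0]
force: [-0.6, 0.1, -0.1]
finger_gap: 0.0855
[ 0.56912586  0.29585121 -0.02936992] [2.95148951e-01 7.63545923e-01 1.30374140e+00 3.75770149e-05
 1.07501142e+00 1.68157216e+00] 9.15
worldz 0.01 273 x -0.01 0.011 y -0.0417 0.0451
worldz 0.02 1044 x -0.011 0.012 y -0.0539 0.0451
worldz 0.03 1424 x -0.01 0.012 y -0.0544 0.0462
worldz 0.04 1746 x -0.011 0.012 y -0.0544 0.0462
worldz 0.05 1476 x -0.003 0.015 y -0.0642 0.0621
worldz 0.06 10095 x -0.013 0.015 y -0.0726 0.0679
worldz 0.07 11645 x -0.01 0.019 y -0.072 0.075
worldz 0.08 15642 x 0.003 0.019 y -0.0693 0.0732
worldz 0.09 1402 x 0.016 0.021 y -0.0308 0.0347
300 [ 0.565  0.345 -0.   ] [nan nan nan]
303 [0.564 0.345 0.001] [nan nan nan]
306 [ 0.562  0.345 -0.   ] [nan nan nan]
309 [0.572 0.34  0.019] [nan nan nan]
312 [0.572 0.34  0.021] [nan nan nan]
315 [0.573 0.339 0.023] [nan nan nan]
318 [0.573 0.338 0.025] [nan nan nan]
321 [0.573 0.338 0.028] [nan nan nan]
324 [0.572 0.338 0.028] [nan nan nan]
327 [0.57  0.338 0.027] [0.586 0.254 0.027]
```

View pics/wrist6.png

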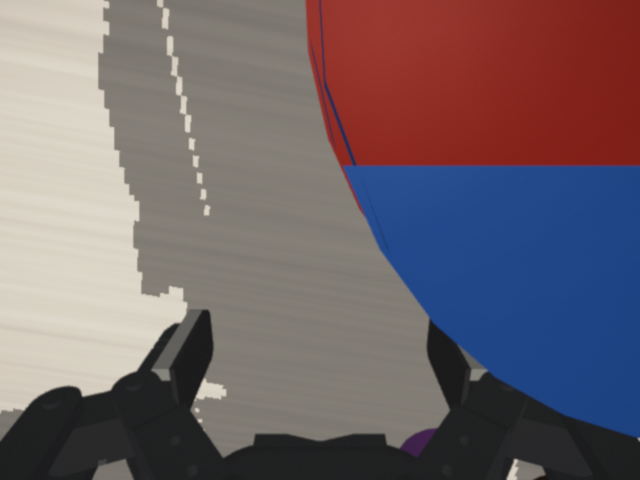

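```bash
python3 -m jog '[[0,[0,0,0.4],0],[0,[0,0,0.3],0],[0,[0,0,0],0]]'; python3 -m jog '[[0,[0,1,0.2],0],[0,[0,0.5,0],0],[0,[0,0,0],0]]'; python3 look.py 7 wrist side; python3 prof.py 7|head -8;  python3 -c "
import cv2;c=cv2.imread('pics/side7.png')[20:220,220:390];cv2.imwrite('pics/side7c.png',cv2.resize(c,None,fx=3,fy=3,interpolation=2))"
```

```text
time: 9.45
position: [0.569, 0.2958, -0.0365]
tool_rot: [0.996, 0.092, -0.0, 0.0]
force: [-0.6, -0.4, 0.5]
finger_gap: 0.0854
time: 9.75
position: [0.5724, 0.2801, -0.0379]
tool_rot: [0.996, 0.091, -0.0, 0.0]
force: [0.5, 0.2, -0.1]
finger_gap: 0.0856
[ 0.57226658  0.28088876 -0.03783789] [2.70873472e-01 7.69202949e-01 1.32291584e+00 9.42970346e-05
 1.04923759e+00 1.65785069e+00] 9.85
worldz 0.01 189 x -0.011 0.008 y -0.0531 -0.0395
worldz 0.02 655 x -0.01 0.012 y -0.0534 -0.0395
worldz 0.03 998 x -0.01 0.012 y -0.0534 -0.0393
worldz 0.04 727 x -0.005 0.014 y -0.0593 -0.0394
worldz 0.05 4581 x -0.012 0.015 y -0.0714 0.0657
worldz 0.06 9620 x -0.012 0.019 y -0.0715 0.0762
worldz 0.07 15271 x 0.001 0.02 y -0.0701 0.0754
worldz 0.08 2932 x 0.013 0.021 y -0.0615 0.067
```

View pics/side7c.png

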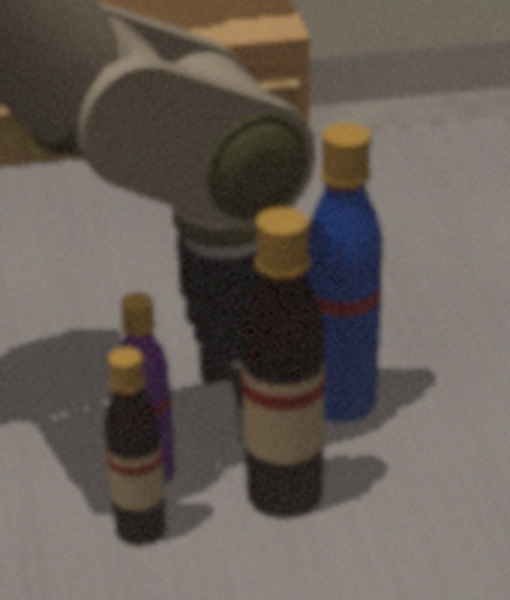

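```bash
python3 -m jog '[[0,[0,0.4,0],0],[0,[0,0.3,0],0],[0,[0,0,0],0]]'; python3 -m jog '[[0,[0,0.3,0],0],[0,[0,0,0],0]]'; python3 -m jog '[[0,[0,0.3,0],0],[0,[0,0,0],0]]';python3 -m jog '[[0,[0,0.3,0],0],[0,[0,0,0],0]]'; python3 look.py 8 side top; python3 - <<'E'
import cv2
a=cv2.imread('pics/side7.png');b=cv2.imread('pics/side8.png')
s=(slice(40,210),slice(230,360));import numpy as np
cv2.imwrite('pics/cmp8.png',cv2.resize(np.hstack([a[s],b[s]]),None,fx=3,fy=3,interpolation=2))
E
```

```text
time: 10.15
position: [0.5735, 0.2741, -0.0379]
tool_rot: [0.996, 0.092, 0.0, -0.0]
force: [-0.1, 1.4, 0.2]
finger_gap: 0.0854
time: 10.35
position: [0.5742, 0.2716, -0.0376]
tool_rot: [0.996, 0.092, 0.001, -0.0]
force: [-0.2, 4.0, 1.9]
finger_gap: 0.0854
time: 10.55
position: [0.5748, 0.2688, -0.0375]
tool_rot: [0.996, 0.092, 0.001, -0.0]
force: [-0.2, 5.2, 3.9]
finger_gap: 0.085
time: 10.75
position: [0.5752, 0.2657, -0.0376]
tool_rot: [0.996, 0.092, 0.0, -0.0]
force: [-0.1, 4.9, 3.0]
finger_gap: 0.0854
[ 0.57511462  0.26584263 -0.03773438] [2.46316581e-01 7.63786840e-01 1.33593137e+00 3.46243143e-04
 1.04119685e+00 1.63233379e+00] 10.85
```

View pics/cmp8.png

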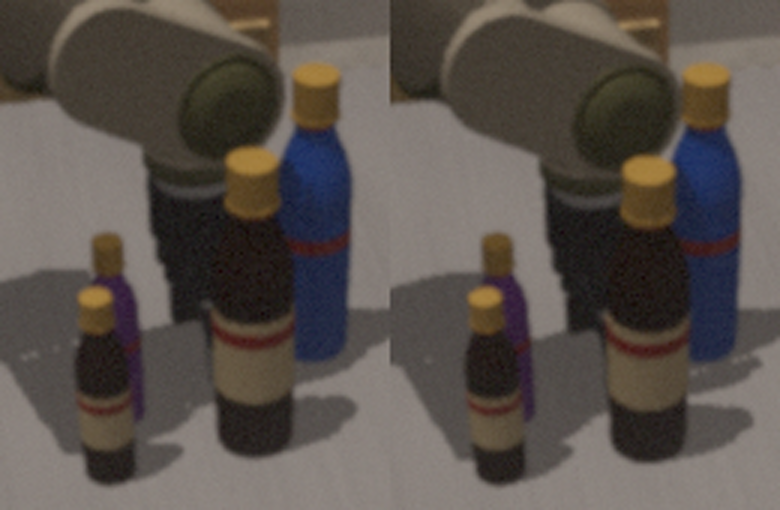

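```bash
cat > bot.py <<'E'
import sys
from h import *
from scipy.optimize import least_squares
# fit tilted cylinder axis to brown bottle body in side/top: per-height circle fits
def fit(f,guess):
    W=cloud(f).reshape(-1,3);im=f["frame"].reshape(-1,3)
    m=np.isfinite(W[:,0])&(np.hypot(W[:,0]-guess[0],W[:,1]-guess[1])<.05)&(W[:,2]>.012)&(W[:,2]<.145)
    q=W[m]
    def res(c): return np.hypot(q[:,0]-c[0]-c[2]*q[:,2],q[:,1]-c[1]-c[3]*q[:,2])-.03
    s=least_squares(res,[*guess,0,0],loss="soft_l1",f_scale=.002)
    w=W[np.isfinite(W[:,0])&(np.hypot(W[:,0]-guess[0],W[:,1]-guess[1])<.06)&(W[:,2]>.228)&(W[:,2]<.26)]
    return s.x.round(4),len(q),np.abs(s.fun).mean().round(4),"cap",((w.min(0)+w.max(0))/2).round(4) if len(w) else None, len(w)
g=[float(v) for v in sys.argv[2:4]]
for n in sys.argv[4:]: print(n,fit(np.load(f"pics/{n}{sys.argv[1]}.npz"),g))
E
python3 bot.py 0 .594 .1695 side; python3 bot.py 7 .594 .1695 side;python3 bot.py 8 .595 .163 side
```

```text
side (array([ 5.930e-01,  1.712e-01, -4.000e-04, -2.600e-03]), 1294, np.float64(0.0012), 'cap', array([0.5925, 0.1691, 0.2348]), 187)
side (array([ 5.932e-01,  1.708e-01, -1.400e-03,  2.000e-04]), 1293, np.float64(0.0012), 'cap', array([0.5827, 0.1881, 0.244 ]), 580)
side (array([ 0.5942,  0.1647,  0.0025, -0.0355]), 1262, np.float64(0.0011), 'cap', array([0.5856, 0.1761, 0.244 ]), 686)
```

```bash
python3 -m jog '[[0,[0,-0.3,0],0],[0,[0,-0.5,0],0],[0,[0,0,0],0]]'; python3 -m jog '[[0,[0,0,0.2],0],[0,[0,0,0.2],0],[0,[0,0,0],0]]';  python3 look.py 9 side wrist;python3 bot.py 9 .595 .164 side;python3 prof.py 9
```

```text
time: 11.15
position: [0.5731, 0.2736, -0.0383]
tool_rot: [0.996, 0.092, -0.0, 0.0]
force: [0.2, 0.6, 0.1]
finger_gap: 0.0855
time: 11.45
position: [0.5733, 0.2731, -0.0425]
tool_rot: [0.996, 0.092, -0.0, 0.0]
force: [-0.1, -0.4, 0.1]
finger_gap: 0.0854
[ 0.57351628  0.27317997 -0.04210307] [ 2.58510953e-01  7.72260151e-01  1.33228116e+00 -4.71217268e-05
  1.03730485e+00  1.64502644e+00] 11.55
side (array([ 5.942e-01,  1.648e-01, -2.700e-03, -4.000e-04]), 1304, np.float64(0.0012), 'cap', array([0.5835, 0.1823, 0.244 ]), 621)
worldz 0.0 1573 x -0.011 0.021 y -0.0521 0.0891
worldz 0.01 3130 x -0.01 0.026 y -0.0541 0.094
worldz 0.02 3841 x -0.003 0.03 y -0.0543 0.0998
worldz 0.03 2980 x 0.005 0.03 y -0.054 0.0981
worldz 0.04 875 x 0.013 0.026 y 0.0827 0.0918
worldz 0.05 4632 x -0.012 0.015 y -0.0723 -0.0448
worldz 0.06 2638 x -0.007 0.017 y -0.0718 -0.0362
worldz 0.07 3177 x 0.006 0.019 y -0.0675 0.0693
worldz 0.08 31 x 0.019 0.021 y -0.0287 -0.012
300 [ 0.576  0.32  -0.001] [ 0.594  0.228 -0.   ]
303 [ 0.575  0.32  -0.001] [ 0.592  0.227 -0.002]
306 [ 0.573  0.32  -0.001] [ 0.591  0.227 -0.   ]
309 [0.576 0.318 0.005] [0.593 0.229 0.005]
312 [0.577 0.317 0.008] [0.593 0.23  0.009]
315 [0.578 0.316 0.011] [0.593 0.231 0.011]
318 [0.577 0.316 0.013] [0.593 0.231 0.012]
321 [0.576 0.316 0.013] [0.592 0.231 0.013]
324 [0.576 0.315 0.014] [0.591 0.231 0.014]
327 [0.575 0.315 0.015] [0.59  0.231 0.014]
```

```bash
python3 -m jog '[[0,[0,0.4,0],0],[0,[0,0.2,0.05],0],[0,[0,0.2,0.05],0],[0,[0,0.2,0.05],0],[0,[0,0.2,0],0]]'; python3 look.py 10 side;python3 bot.py 10 .595 .161 side; python3 -m jog '[[0,[0,0.3,0],0],[0,[0,0.3,0],0],[0,[0,0.3,0],0]]';python3 look.py 11 side;python3 bot.py 11 .596 .155 side
```

```text
time: 12.05
position: [0.5762, 0.2622, -0.0428]
tool_rot: [0.996, 0.092, 0.001, -0.001]
force: [-1.4, 4.9, 3.4]
finger_gap: 0.0853
[ 0.57622051  0.26190726 -0.04284241] [2.39576801e-01 7.69517675e-01 1.34212656e+00 7.83883026e-04
 1.02821402e+00 1.62533405e+00] 12.1
side (array([ 5.951e-01,  1.592e-01, -1.000e-04, -1.600e-03]), 1294, np.float64(0.0012), 'cap', array([0.5869, 0.1758, 0.244 ]), 714)
time: 12.4
position: [0.5777, 0.2533, -0.0428]
tool_rot: [0.996, 0.092, 0.001, -0.001]
force: [-0.2, 5.1, 3.4]
finger_gap: 0.0851
[ 0.57783048  0.25281747 -0.04288559] [2.24760775e-01 7.66812174e-01 1.34909185e+00 7.09097080e-04
 1.02421484e+00 1.61071444e+00] 12.45
side (array([ 0.5965,  0.1505,  0.0007, -0.005 ]), 1296, np.float64(0.0012), 'cap', array([0.5873, 0.167 , 0.244 ]), 746)
```

```bash
python3 -m jog '[[0,[0,0.4,0.02],0],[0,[0,0.4,0],0],[0,[0,0.5,0.02],0],[0,[0,0.5,0],0],[0,[0,0.5,0],0]]';python3 look.py 12 side;python3 bot.py 12 .600 .128 side
```

```text
time: 12.95
position: [0.582, 0.2307, -0.0431]
tool_rot: [0.996, 0.092, 0.001, -0.0]
force: [-1.0, 6.9, 4.4]
finger_gap: 0.0851
[ 0.58216356  0.22990792 -0.04319576] [1.87079901e-01 7.61100148e-01 1.36472405e+00 4.85497864e-04
 1.01419399e+00 1.57323783e+00] 13.0
side (array([ 6.005e-01,  1.278e-01, -6.000e-04, -3.400e-03]), 1334, np.float64(0.0012), 'cap', array([0.5924, 0.1438, 0.244 ]), 718)
```

```bash
python3 -m jog '[[0,[0,0.5,0],0],[0,[0,0.6,0.02],0],[0,[0,0.6,0],0],[0,[0,0.6,0.02],0],[0,[0,0.6,0],0]]';python3 look.py 13 side;python3 bot.py 13 .606 .099 side;python3 -m jog '[[0,[0,0.6,0],0],[0,[0,0.6,0.02],0],[0,[0,0.6,0],0],[0,[0,0.6,0],0],[0,[0,0.6,0],0]]';python3 look.py 14 side;python3 bot.py 14 .611 .069 side
```

```text
time: 13.5
position: [0.5873, 0.2023, -0.0435]
tool_rot: [0.996, 0.092, 0.001, -0.0]
force: [-1.3, 7.6, 5.2]
finger_gap: 0.0853
[ 0.5874809   0.20124459 -0.04362842] [1.39511447e-01 7.55546495e-01 1.38052227e+00 3.86973988e-04
 1.00408613e+00 1.52580241e+00] 13.55
side (array([ 0.6052,  0.0994,  0.0014, -0.003 ]), 1369, np.float64(0.0011), 'cap', array([0.5971, 0.1144, 0.244 ]), 759)
time: 14.05
position: [0.5926, 0.1726, -0.044]
tool_rot: [0.996, 0.092, 0.0, -0.0]
force: [-1.7, 6.4, 4.8]
finger_gap: 0.0856
[ 0.59281916  0.17166198 -0.04407488] [9.01905731e-02 7.51600266e-01 1.39237174e+00 2.87767009e-04
 9.96739368e-01 1.47657425e+00] 14.1
side (array([ 0.611 ,  0.0697, -0.0024, -0.003 ]), 1363, np.float64(0.0011), 'cap', array([0.6024, 0.0846, 0.244 ]), 746)
```

```bash
python3 -m jog '[[0,[0,0.6,0],0],[0,[0,0.7,0],0],[0,[0,0.7,0.02],0],[0,[0,0.7,0],0],[0,[0,0.7,0],0]]';python3 look.py 15 side;python3 bot.py 15 .617 .036 side;python3 -m jog '[[0,[0,0.7,0],0],[0,[0,0.7,0.02],0],[0,[0,0.7,0],0],[0,[0,0.7,0],0],[0,[0,0.7,0],0]]';python3 look.py 16 side top;python3 bot.py 16 .623 .001 side top
```

```text
time: 14.6
position: [0.5987, 0.1391, -0.0444]
tool_rot: [0.996, 0.092, 0.0, -0.0]
force: [-1.0, 6.9, 5.3]
finger_gap: 0.0853
[ 0.59894002  0.1379745  -0.04442548] [3.40286381e-02 7.49106924e-01 1.40017147e+00 7.19142748e-05
 9.91888302e-01 1.42068844e+00] 14.65
side (array([ 0.6169,  0.0363, -0.0026, -0.0045]), 1394, np.float64(0.001), 'cap', array([0.6064, 0.0497, 0.2441]), 768)
time: 15.15
position: [0.6049, 0.1047, -0.0447]
tool_rot: [0.996, 0.092, -0.0, -0.0]
force: [-1.1, 6.5, 4.4]
finger_gap: 0.0855
[ 0.60504637  0.10391083 -0.04493177] [-2.25058835e-02  7.49163526e-01  1.40216260e+00  1.94669697e-06
  9.90479375e-01  1.36447398e+00] 15.25
side (array([ 0.623 ,  0.0017, -0.001 , -0.0017]), 1452, np.float64(0.001), 'cap', array([0.611 , 0.0134, 0.244 ]), 777)
top (array([ 0.6265,  0.0008, -0.0208,  0.0409]), 577, np.float64(0.0042), 'cap', array([0.6126, 0.011 , 0.244 ]), 565)
```

View pics/top16.png

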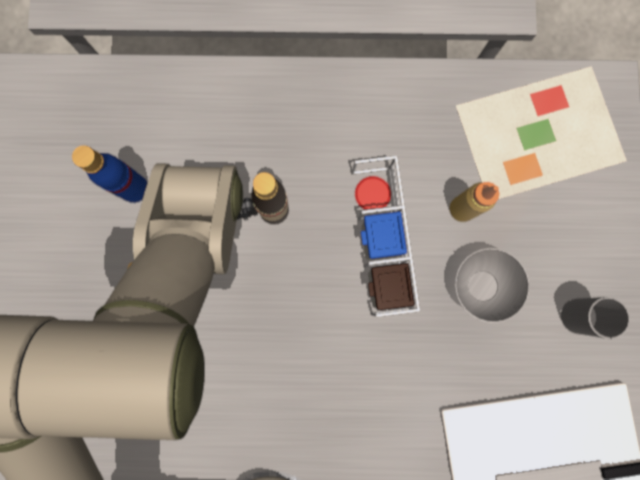

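```bash
python3 -m jog '[[0,[0,0.7,0],0],[0,[0,0.7,0],0],[0,[0,0.7,0],0],[0,[0,0.7,0],0],[0,[0,0.7,0],0]]';python3 look.py 17 side;python3 bot.py 17 .630 -.034 side;python3 -m jog '[[0,[0,0.7,0],0],[0,[0,0.7,0],0],[0,[0,0.7,0],0],[0,[0,0.7,0],0],[0,[0,0.7,0],0]]';python3 look.py 18 side top;python3 bot.py 18 .636 -.069 side
```

```text
time: 15.75
position: [0.6112, 0.0703, -0.045]
tool_rot: [0.996, 0.092, -0.0, -0.0]
force: [-0.6, 6.1, 3.0]
finger_gap: 0.0857
[ 0.61150003  0.06918688 -0.04496851] [-7.93937079e-02  7.51118491e-01  1.39734515e+00 -1.35060647e-04
  9.93454634e-01  1.30738749e+00] 15.8
side (array([ 0.6293, -0.0324, -0.0011, -0.0054]), 1469, np.float64(0.001), 'cap', array([ 0.6165, -0.0175,  0.244 ]), 778)
time: 16.3
position: [0.6179, 0.0349, -0.0449]
tool_rot: [0.996, 0.092, -0.0, -0.0]
force: [-1.2, 4.5, 1.2]
finger_gap: 0.0857
[ 0.61813659  0.03420548 -0.04495188] [-1.35479509e-01  7.55512098e-01  1.38611587e+00 -4.88314666e-04
  9.99769816e-01  1.25220477e+00] 16.4
side (array([ 6.358e-01, -6.770e-02, -5.000e-04, -9.400e-03]), 1503, np.float64(0.001), 'cap', array([ 0.621 , -0.0542,  0.244 ]), 811)
```

View pics/side18.png

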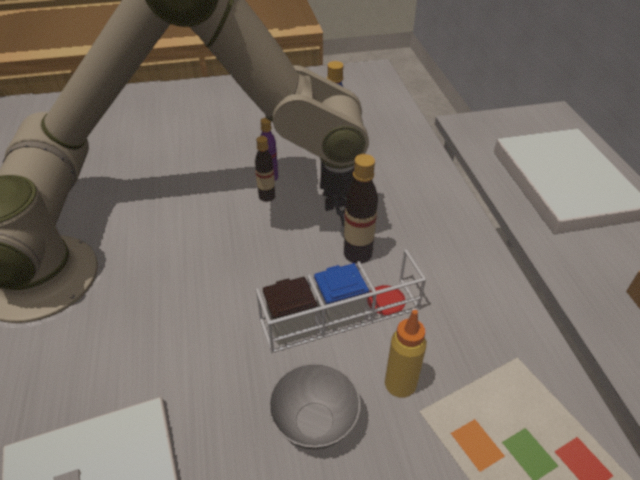

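View pics/top18.png

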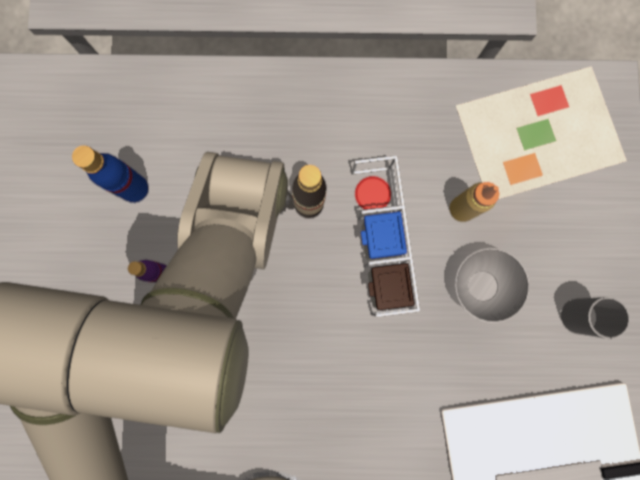

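```bash
python3 -m jog '[[0,[0,0.4,0.05],0],[0,[0,0.5,0.05],0],[0,[0,0.6,0.03],0],[0,[0,0.6,0],0],[0,[0,0.6,0],0]]';python3 look.py 19 side;python3 bot.py 19 .640 -.094 side
```

```text
time: 16.9
position: [0.6232, 0.0096, -0.0454]
tool_rot: [0.996, 0.092, 0.001, -0.0]
force: [-1.2, 9.5, 7.6]
finger_gap: 0.0852
[ 0.62343422  0.0085886  -0.04541352] [-1.76062221e-01  7.61242675e-01  1.37350343e+00  6.24548766e-04
  1.00558128e+00  1.20985873e+00] 16.95
side (array([ 0.6409, -0.0935, -0.0017, -0.0021]), 1504, np.float64(0.001), 'cap', array([ 0.6243, -0.0795,  0.244 ]), 809)
```

```bash
python3 -m jog '[[0,[0,0.5,0],0],[0,[0,0.6,0.02],0],[0,[0,0.6,0],0],[0,[0,0.6,0.02],0],[0,[0,0.6,0],0]]';python3 look.py 20 side top;python3 bot.py 20 .646 -.124 side; python3 -c "
import cv2;c=cv2.imread('pics/side20.png')[170:370,240:440];cv2.imwrite('pics/side20c.png',cv2.resize(c,None,fx=3,fy=3,interpolation=2))
c=cv2.imread('pics/top20.png')[120:330,270:430];cv2.imwrite('pics/top20c.png',cv2.resize(c,None,fx=2.8,fy=2.8,interpolation=2))"
```

```text
time: 17.45
position: [0.6286, -0.0184, -0.0454]
tool_rot: [0.996, 0.092, 0.001, -0.001]
force: [-2.5, 11.7, 10.9]
finger_gap: 0.0853
[ 0.62889816 -0.01949424 -0.04542969] [-2.19145774e-01  7.68251295e-01  1.35583208e+00  7.79129240e-04
  1.01564757e+00  1.16666496e+00] 17.55
side (array([ 0.6459, -0.1214,  0.0022, -0.0051]), 1478, np.float64(0.001), 'cap', array([ 0.6312, -0.1067,  0.244 ]), 803)
```

View pics/side20c.png

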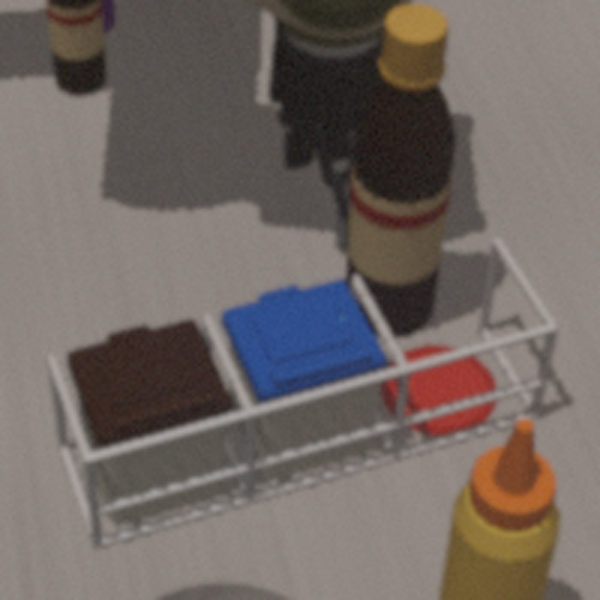

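View pics/top20c.png

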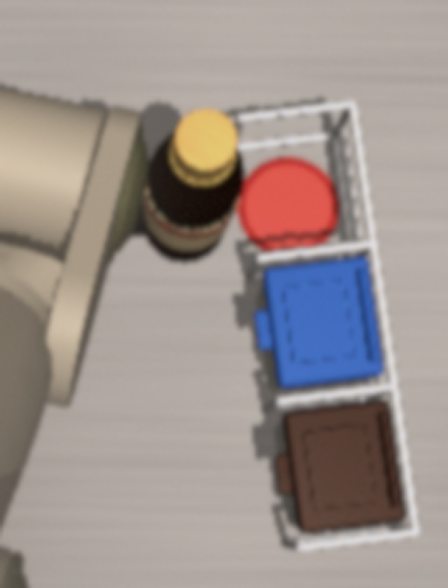

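```bash
cat > ov.py <<'E'
import sys
from h import *
t=sys.argv[1];M=np.array([.663,-.199]);th=np.radians(7.8);a=np.array([np.sin(th),-np.cos(th)]);rr=np.array([np.cos(th),np.sin(th)])
b=np.array([float(v) for v in sys.argv[2:4]])
print("rack rel: along",((b-M)@a-.040).round(4),"lat",((b-M)@rr).round(4))
for n,s in(("top",(120,330,270,430)),("side",(170,370,240,440))):
    f=np.load(f"pics/{n}{t}.npz");k=3
    im=cv2.resize(f["frame"][s[0]:s[1],s[2]:s[3],::-1],None,fx=2.8,fy=2.8,interpolation=2);im=np.ascontiguousarray(im)
    P=lambda x,l,z:tuple(int(round((c-o)*2.8)) for c,o in zip(proj(f,[*(M+a*(x+.040)+rr*l),z]),(s[2],s[0])))
    for l in(-.0475,.0475):
        for z in(.003,.085): cv2.line(im,P(0,l,z),P(-.075,l,z),(0,255,0),1)
    for z in(.003,.085): cv2.line(im,P(0,-.0475,z),P(0,.0475,z),(0,255,0),1)
    for z in(0,.15):
        pts=[tuple(int(round((c-o)*2.8)) for c,o in zip(proj(f,[b[0]+.03*np.cos(q),b[1]+.03*np.sin(q),z]),(s[2],s[0]))) for q in np.arange(0,6.28,.2)]
        cv2.polylines(im,[np.array(pts)],True,(255,255,0),1)
    cv2.imwrite(f"pics/ov_{n}{t}.png",im)
a_,b_=cv2.imread(f"pics/ov_top{t}.png"),cv2.imread(f"pics/ov_side{t}.png")
h=max(a_.shape[0],b_.shape[0]);pad=lambda i:cv2.copyMakeBorder(i,0,h-i.shape[0],0,0,0)
o=np.hstack([pad(a_),pad(b_)]);q=min(1,800/o.shape[1]);cv2.imwrite(f"pics/ov{t}.png",cv2.resize(o,None,fx=q,fy=q,interpolation=3))
E
python3 ov.py 20 .6465 -.122
```

```text
rack rel: along -0.1185 lat -0.0059
```

View pics/ov20.png

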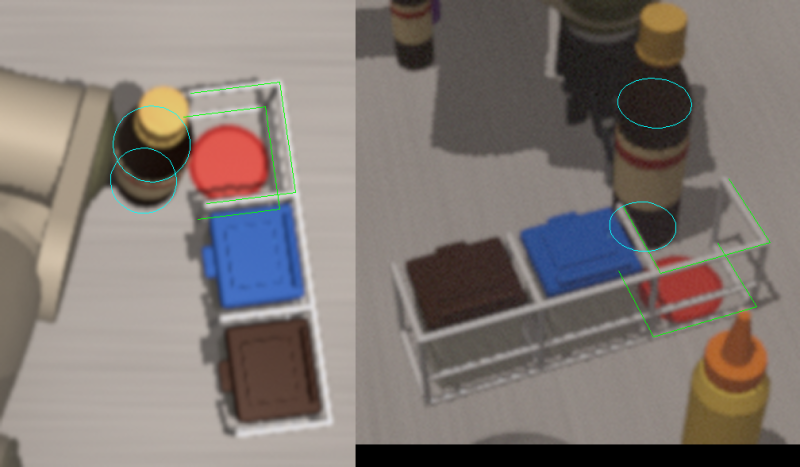

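```bash
python3 -m jog '[[0,[0,0.5,0],0],[0,[0,0.5,0],0],[0,[0,0.5,0],0],[0,[0,0.5,0],0],[0,[0,0.5,0],0]]';python3 look.py 21 side top;python3 bot.py 21 .651 -.147 side;python3 ov.py 21 .653 -.147
```

```text
time: 18.05
position: [0.6332, -0.043, -0.0454]
tool_rot: [0.996, 0.092, 0.001, -0.001]
force: [-1.6, 10.8, 11.0]
finger_gap: 0.0851
[ 0.63340579 -0.04388169 -0.04538777] [-2.55645441e-01  7.75546615e-01  1.33725018e+00  8.61770438e-04
  1.02707316e+00  1.12995248e+00] 18.15
side (array([ 0.6514, -0.1459, -0.0054, -0.0076]), 1561, np.float64(0.0016), 'cap', array([ 0.6358, -0.1341,  0.244 ]), 818)
rack rel: along -0.0929 lat -0.0029
```

View pics/ov21.png

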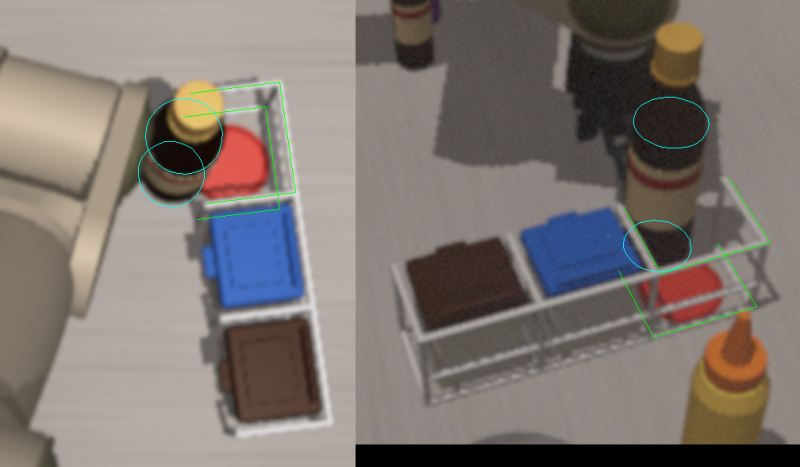

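```bash
python3 -m jog '[[0,[0,0.5,0],0],[0,[0,0.5,0],0],[0,[0,0.5,0],0],[0,[0,0.5,0],0],[0,[0,0.5,0],0]]'; python3 look.py 22 side; python3 -m jog '[[0,[0,0.4,0],0],[0,[0,0.4,0],0],[0,[0,0.4,0],0],[0,[0,0.3,0],0]]';python3 look.py 23 side top;python3 bot.py 22 .656 -.17 side;python3 ov.py 23 .661 -.189
```

```text
time: 18.65
position: [0.6377, -0.0675, -0.0454]
tool_rot: [0.996, 0.092, 0.001, -0.001]
force: [-1.8, 12.0, 10.0]
finger_gap: 0.0852
[ 0.63795049 -0.06844439 -0.04540323] [-2.91563393e-01  7.84332810e-01  1.31520693e+00  1.29230733e-03
  1.04073785e+00  1.09375729e+00] 18.7
time: 19.1
position: [0.6405, -0.0824, -0.0454]
tool_rot: [0.996, 0.092, 0.001, -0.001]
force: [-2.0, 11.7, 11.1]
finger_gap: 0.0853
[ 0.64060071 -0.08288824 -0.04539941] [-3.12032836e-01  7.90018388e-01  1.30092461e+00  1.09372232e-03
  1.04940111e+00  1.07333335e+00] 19.2
side (array([ 0.6567, -0.1702, -0.0114, -0.0091]), 1621, np.float64(0.0025), 'cap', array([ 0.6401, -0.1584,  0.244 ]), 826)
rack rel: along -0.0502 lat -0.0006
```

View pics/ov23.png

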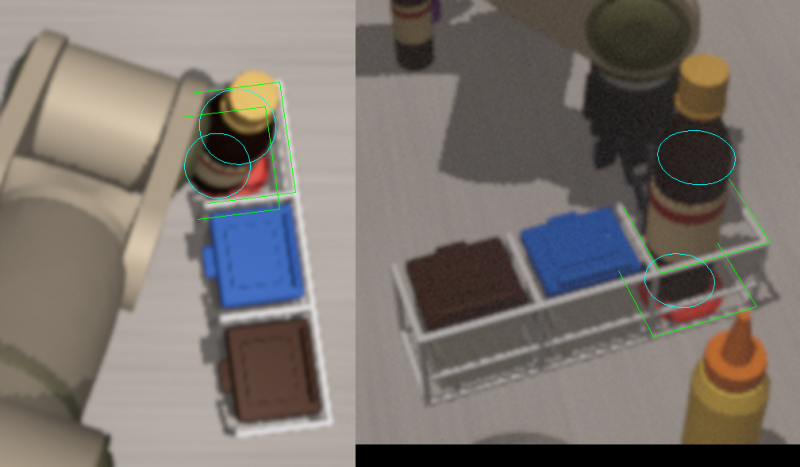

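```bash
python3 -m jog '[[0,[0,0.4,0],0],[0,[0,0.4,0],0],[0,[0,0.2,0],0],[0,[0,0,0],0]]'; python3 -m jog '[[0,[0,0.2,0],0],[0,[0,0,0],0]]';python3 -m jog '[[0,[0,0.2,0],0],[0,[0,0,0],0]]'
```

```text
time: 19.6
position: [0.6424, -0.0926, -0.0454]
tool_rot: [0.996, 0.092, 0.001, -0.0]
force: [-1.8, 7.9, 9.7]
finger_gap: 0.0855
time: 19.8
position: [0.6427, -0.0943, -0.0454]
tool_rot: [0.996, 0.092, 0.001, -0.0]
force: [-2.2, 9.8, 9.9]
finger_gap: 0.0853
time: 20.0
position: [0.6431, -0.0962, -0.0454]
tool_rot: [0.996, 0.092, 0.001, -0.0]
force: [-1.9, 9.4, 9.4]
finger_gap: 0.0852
```

```bash
python3 -m jog '[[0,[0,0.2,0],0],[0,[0,0,0],0]]'; python3 -m jog '[[0,[0,0.2,0],0],[0,[0,0,0],0]]';python3 -m jog '[[0,[0,0.2,0],0],[0,[0,0,0],0]]';python3 look.py 24 side top;python3 ov.py 24 .664 -.204
```

```text
time: 20.2
position: [0.6435, -0.0982, -0.0454]
tool_rot: [0.996, 0.092, 0.001, -0.0]
force: [-2.1, 9.0, 10.9]
finger_gap: 0.0854
time: 20.4
position: [0.6438, -0.1001, -0.0454]
tool_rot: [0.996, 0.092, 0.001, -0.0]
force: [-1.9, 9.6, 9.5]
finger_gap: 0.0853
time: 20.6
position: [0.6439, -0.1009, -0.0454]
tool_rot: [0.996, 0.093, 0.0, -0.001]
force: [-3.1, 15.9, 11.8]
finger_gap: 0.0852
[ 0.64387654 -0.1008978  -0.04540522] [-0.33787513  0.79817875  1.28052191  0.00292588  1.06328929  1.04608283] 20.7
rack rel: along -0.0349 lat 0.0003
```

View pics/ov24.png

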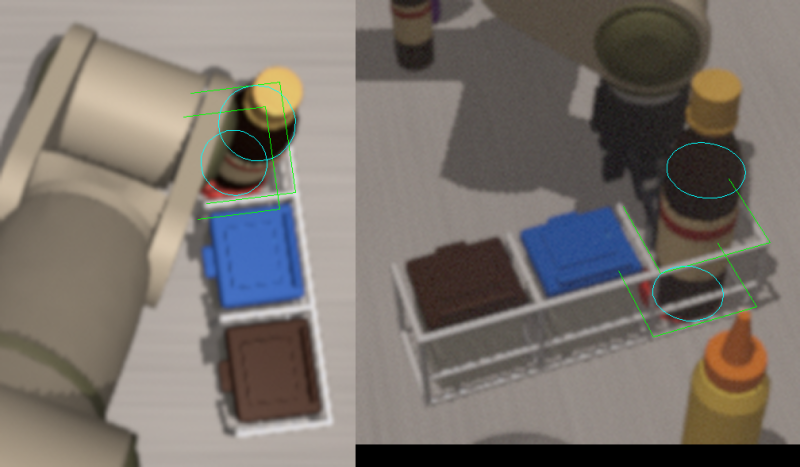

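```bash
python3 -m jog '[[0,[0,-0.2,0],0],[0,[0,-0.3,0],0],[0,[0,-0.6,0],0],[0,[0,-2,0],0],[0,[0,-4,0],0]]'; python3 -m jog '[[0,[0,-4,-1],0],[0,[0,-2,-3],0],[0,[0,0,-5],0],[0,[0,0,-5],0],[0,[0,0,-5],0]]'; python3 -m jog '[[0,[0,0,-5],0],[0,[0,0,-5],0],[0,[0,0,-5],0],[0,[0,0,0],0]]'; python3 look.py 25 side top;python3 bot.py 25 .664 -.204 side top;python3 ov.py 25 .664 -.205
```

```text
time: 21.2
position: [0.6328, -0.0369, -0.0452]
tool_rot: [0.996, 0.09, 0.002, 0.002]
force: [0.6, -5.4, 8.1]
finger_gap: 0.0852
time: 21.7
position: [0.6194, 0.0253, 0.1453]
tool_rot: [0.996, 0.092, -0.0, 0.0]
force: [0.9, -1.0, 0.5]
finger_gap: 0.0854
time: 22.1
position: [0.6214, 0.0248, 0.3009]
tool_rot: [0.996, 0.092, 0.007, 0.002]
force: [-0.5, 0.1, 0.2]
finger_gap: 0.0855
[0.61989932 0.02506537 0.29384441] [-1.49859025e-01  4.71533122e-01  8.81953475e-01 -5.84179003e-04
  1.78647193e+00  1.23694635e+00] 22.2
side (array([ 0.6634, -0.2064, -0.0127,  0.0165]), 1755, np.float64(0.0027), 'cap', array([ 0.6611, -0.2057,  0.2347]), 360)
top (array([ 0.6639, -0.2079,  0.0072,  0.0221]), 661, np.float64(0.0037), 'cap', array([ 0.6651, -0.2045,  0.2368]), 434)
rack rel: along -0.0339 lat 0.0002
```

View pics/ov25.png

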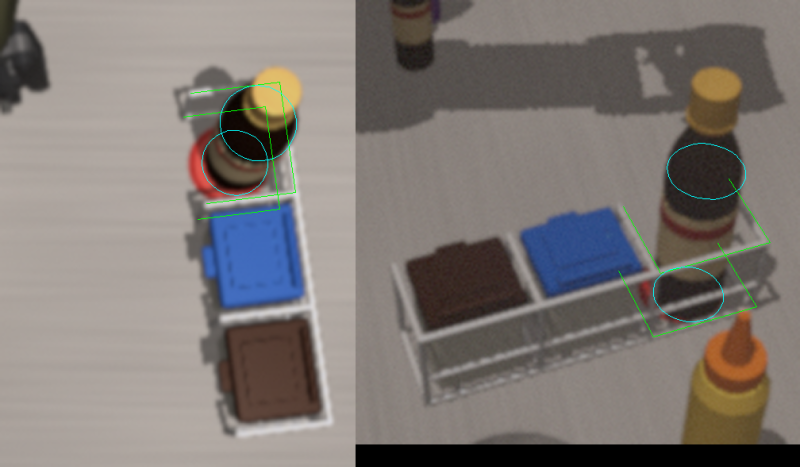

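View pics/side25.png

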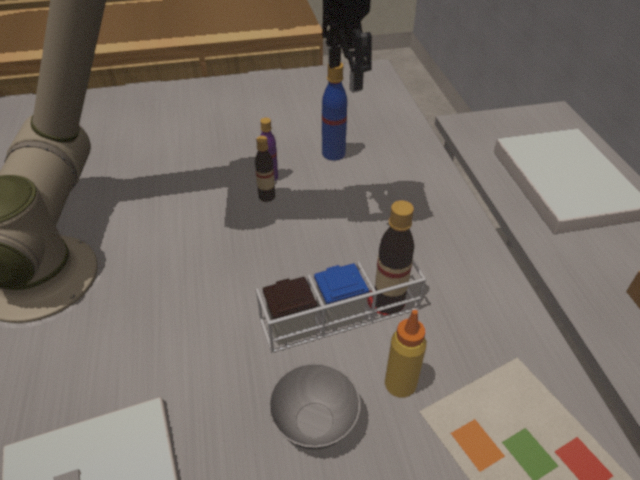

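View pics/top25.png

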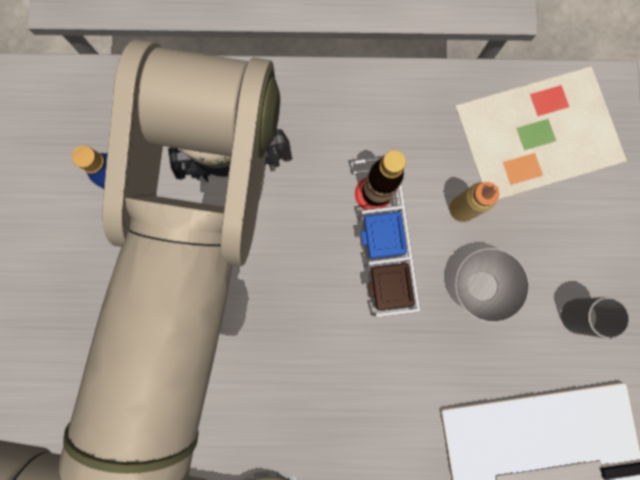

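```bash
python3 -m jog '[[0,[0,0,0],0],[0,[0,0,0],0],[0,[0,0,0],0],[0,[0,0,0],0],[0,[0,0,0],0]]'; python3 -c "
from workcell import r
print(r.close_job())"
```

```text
time: 22.7
position: [0.6197, 0.0256, 0.2932]
tool_rot: [0.996, 0.092, -0.0, -0.0]
force: [0.5, -0.2, -0.3]
finger_gap: 0.0857
the job is handed in; nothing more can be done
None
```

The large brown bottle now stands upright at the back of the bay with the red mat. It was pushed there with the open gripper and never gripped or lifted. I handed the job in at about 23 s of the 72 s allowed.

**Last checks:**
- **Position:** the bottle's axis is about 34 mm in front of the back wires (touching is 33 mm) and within 1 mm of the bay's centreline. The calibration is good to about 2 mm. The push force rose to about 16 N and the arm stalled when the bottle met the back wires.
- **Upright:** the gold cap sits over the base to within a few mm in both cameras.
- **Everything else:** the pots, squeeze bottle, bowl and other bottles look unmoved in the final pictures; I did not measure them. The gripper was well clear and the force read about zero.

**What did not go as asked or disagreed:**
- **Contact height:** the push was not made with the very fingertips. The knuckle behind the finger sticks out about 18 mm further, so it touched first, at about 55–60 mm. That is above the 40 mm advised.
- **Early lean:** on the first trial nudge the bottle leaned about 2°. I backed off, it settled upright, and I pushed again with the tips almost on the counter and a slight downward bias. After that it leaned at most about 0.5° in the open; inside the bay the fit was less sure.
- **Tool height reading:** the reported tool tip height was about 30 mm lower than the cameras showed with the fingers shut, and about 45 mm lower with them open. I went down by camera and force instead.

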